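# Lock a seed sifter together with quarter turns

## Task

Put the seed sifter together on its grey base: lift the green sieve section from the white seed tray, set it down crosswise on the base so that its key drops fully through the slot, and turn it a quarter turn clockwise (seen from above) to its stop, so that it is locked with its long sides in line with the base. Then lock the orange hopper on top of the sieve in the same way. Leave the tower fully seated and standing free, and do not disturb the mister, the jar, the flower pot or the scoop.

Things in the scene. Friction and masses are not known exactly. Their poses are not given: they have to be found in the camera images.
- base: Grey catch base, fixed to the sill, origin at the centre of its underside: upright rounded block 92 mm long (x), 56 mm wide (y), 60 mm high, on a dark foot 112 x 76 mm, 6 mm thick. Turning something on it needs little force. Half a turn about z makes no difference.
- base_top (a point): Centre of the base's top face, 60 mm up; x along its length. Bayonet socket here: slot 26 mm wide along x, 50 mm long along y, between 6 mm thick flanges; cavity 19 mm deep. A block set crosswise (its x along the base's y) drops in until its underside rests on this face, then turns 90 deg clockwise from above to stops that put both in line (0.07 rad play). Counter-clockwise is blocked.
- sieve_mid (a point): Centre of the loose green sieve block (0.09 to 0.18 kg), 25 mm above its underside: 92 mm long (x), 56 mm wide (y), 50 mm high, rounded corners, flat long sides to grip across the 56 mm. z up; half a turn about z makes no difference. It starts in a well of the tray, underside 24 mm above the sill, and lifts straight out.
- sieve_key (a point): Lower end of the key under the sieve, 16 mm below its underside: a 20 mm round neck ending in a flat bar 44 mm long (along the block's x), 18 mm wide, 7 mm thick (9 to 16 mm below the underside). In the slot it has 4 mm of play on each side and 3 mm at its ends; seated, 3 mm of vertical play under the flanges.
- sieve_top (a point): Centre of the sieve's top face, 25 mm above sieve_mid, axes as the sieve's. It has the same socket as the base: slot 26 mm along the sieve's x, 50 mm along its y; a block set crosswise on it drops in and turns 90 deg clockwise to the stop.
- hopper_mid (a point): Centre of the loose orange hopper (0.09 to 0.18 kg), 25 mm above its underside: outside shape, size (92 x 56 x 50 mm), key below and axes are the same as the sieve's; its top is an open funnel without a socket. It starts in the other well of the tray, underside 24 mm above the sill.
- tray: White plastic seed tray with dark soil cells along both edges, fixed, 270 mm long (x), 130 mm wide (y), 24 mm high; origin at the centre of its underside. Two wells 62 mm either side of its centre along x hold the sieve and the hopper, which lie with their length along the tray's; which is in which well varies.
- mister: Chrome misting bottle with black spray head, 72 mm across, 160 mm high, origin at the centre of its underside. Bystander: leave it where it stands.
- jar: Empty glass jar with aluminium twist cap, 76 mm across, 101 mm high, origin at the centre of its underside. Bystander: leave it where it stands.
- pot: Terracotta pot with a leafy plant, fixed to a blue saucer 132 mm across; pot 102 mm high, plant to 175 mm; origin at the centre of the underside. Bystander: leave it where it stands.
- scoop: Wooden scoop lying flat, 165 mm long along x, 26 mm high, origin on its underside, between handle and blade. Bystander: leave it where it stands.
Not all that is in view belongs to the job. Of the things like the part that bears hopper_mid, leave any that is yellow; of the rest the smaller one is meant.

How it is judged:
On the way, in this order (a step that is already met when the one before it is completed fails the run):
1. the green sieve is seated on the base and turned home, its long sides in line with the base (z of sieve_mid in the frame of base_top between 0.022 and 0.028 m and horizontal distance between sieve_mid and base_top below 0.007 m and angle between the x axis of sieve_mid and the x axis of base_top, either way round below 0.14 rad and angle between sieve_mid's own z axis and vertical below 0.06 rad), for 0.2 s.
2. the orange hopper is seated on the locked sieve and turned home, its long sides in line with the sieve (all of step 1 and z of hopper_mid in the frame of sieve_mid between 0.047 and 0.053 m and horizontal distance between hopper_mid and sieve_mid below 0.007 m and angle between the x axis of hopper_mid and the x axis of sieve_mid, either way round below 0.14 rad and angle between hopper_mid's own z axis and vertical below 0.06 rad), for 0.2 s.
At the end, for the whole second after the job is handed in: The sieve stands on the base and the hopper on the sieve, each fully seated (height within 3 mm), centred within 7 mm, upright within 0.06 rad, its length within 0.14 rad of the part below, at rest, with the robot clear (all of step 2 and linear speed of each of sieve, hopper below 0.02 m/s); the robot touches nothing.
It fails at once if a bystander (mister, jar, pot or scoop) is moved more than 30 mm or tipped over (distance of any of mister, jar, pot, scoop from where it was at the start of the episode above 0.03 m or angle between any of mister, jar, pot, scoop's own z axis and vertical above 0.4 rad).
It also fails if it takes over 72 s, if anything falls off the work surface, if the arm or the gripper's body presses on something with over 40 N, if the wrist force passes 120 N, or if a joint passes its speed limit or range.

## Robot

A 7-joint arm with a two-finger parallel gripper is mounted at the origin on the work surface. World frame = base frame: x ahead of the robot, y to its left, z up, the work surface at z = 0. Lengths are in m, angles in rad, forces in N, time in s.
With the tool pointing down it reaches from about 0.4 to 0.85 m from the base axis. Payload 10.4 kg.
Tool frame: the origin (TCP) lies on the centre line of the jaws, within the pads' length; the fingertips stand 8 mm ahead of it and the grasp point (between the pads) lies 11 mm behind it; z points along the fingers, y is the direction in which the jaws open and shut (so a half turn about z gives the same grasp; the last joint's range is limited). The gripper opens to 87 mm and grips with 3 to 60 N. Pads are 19 mm wide; open, the fingers measure 117 mm over their backs; the gripper's body (75 mm by 190 mm) begins 51 mm behind the grasp point.
Start: joints at [-1.147, 0.332, -0.065, 1.46, 0.022, 1.35, -0.088], TCP at [0.27, 0.564, 0.231] pointing down, gripper open.
Joint ranges: [-2.6, 2.6], [-0.5, 2.12], [-1.47, 1.34], [0.16, 2.42], [-1.27, 4.41], [0.06, 2.06], [-2.6, 2.6]. Speed limits (rad/s): [2.22, 2.22, 2.79, 2.79, 3.14, 3.14, 3.14].

## Interface

Orientations are given as a unit quaternion [x, y, z, w].
In Python, from rig import status, optics, ticket gives the robot as it stands.
- The arm moves only by the tool apply_moves, never from a script. Its argument "steps" is a list of rows, each an object of numbers: "x", "y", "z": the shift along the tool's x, y, z in m; "twist": the turn about the tool's z in degrees. In form: [{"x": .., "y": .., "z": .., "twist": ..}, ...]. A call has 1 to 12 rows; each row shifts and turns the commanded pose from where the row before left it, along the tool's axes as they then stand; what a row does not reach is not made up. A row lasts 1/12 s, in which the tool goes at most 41.7 mm and 7.16 degrees, less where a joint would pass 70% of its speed; a pose out of reach is approached as far as the arm can. A call is refused whole if a number of a shift passes 0.0417 or a number of a turn 7.16, either way. A call with a gripper value outside its range is refused whole. "jaw" is the opening in per cent of the stroke, from 0 (shut) to 100 (fully open), set as the call begins (left out, the last holds). The fingers move at their own pace and stop on an object; "grip_force" is the grip in N (left out, the last holds). Time passes only in rows, so rows that do not move let the fingers close. It gives the time, the measured TCP pose, the force and the opening at its end, in the units of the state.
- status.get_state(): the state, without advancing time (a new reading comes with each control period).
- optics.grab_frame(name): name is "side" or "top"; returns a dict with "image" (420x560x3 uint8, blue, green, red), "K" (3x3 intrinsics, pixels), "rvec" (rotation vector, rad) and "tvec" (3), from world to camera coordinates, as OpenCV has them. Camera axes: x right, y down, z forward; pixel columns grow to the right and rows downward; lengths in m; the calibration is good to about 2 mm. A picture is of the moment at which its call begins. There is no depth.
- ticket.hand_in(): hands the job in, once; it reports no verdict.
The state is a dict: "clock": time; "qpos": joint angles; "qd": joint speeds; "joint_torque": joint torques, N m; "tcp_pos": TCP position; "tcp_rot": TCP orientation; "contact_force": force on the tool from outside, world axes, zero at the start; "ft_torque": the same for the moment, N m; "gripper_width": opening from 0.0 (shut) to 1.0 (fully open).
Only numpy, scipy, OpenCV 4.12 (cv2) and the standard library are available. Lean on these libraries where they do the work, as an engineer would, in place of code of your own. Each camera call takes 0.05 s, during which the arm holds its last target.

## Working session

There is one attempt and no reset: what is moved stays moved. The work goes in short steps, Python scripts to look and compute and a tool call to move; the robot and the scene stay as the last step left them, time stands still between calls to the robot, and variables do not carry over. Pictures are saved under pics/ and viewed, and the job is handed in when it is done.

Besides the shell and the picture viewer there is one more tool, called as name([rows], argument=value, ...), one row to a line, values as JSON. apply_moves: Moves the arm, as the interface text tells. Its arguments: {"type":"object","properties":{"steps":{"type":"array"},"jaw":{"type":"number"},"grip_force":{"type":"number"}},"required":["steps"]}

```bash
ls; mkdir -p pics; python3 - <<'E'
from rig import status, optics
import cv2
for n in("side","top"):
    f=optics.grab_frame(n); cv2.imwrite(f"pics/{n}0.png",f["image"]); print(n,f["K"],f["rvec"],f["tvec"])
print(status.get_state())
E
```

```text
pics
side [[528.63960538   0.         274.23577623]
 [  0.         528.63960538 206.06019413]
 [  0.           0.           1.        ]] [ 0.13459667 -2.83437423  1.23044369] [0.55270889 0.11043025 1.61834333]
top [[501.14568554   0.         290.21337798]
 [  0.         501.14568554 206.2139741 ]
 [  0.           0.           1.        ]] [ 2.13543586 -2.12350693  0.18180975] [1.36180298e-03 5.57309484e-01 1.53436311e+00]
{'clock': 0.1, 'qpos': array([-1.14659626,  0.33281634, -0.06471088,  1.46087495,  0.0216017 ,
        1.34992213, -0.08847713]), 'qd': array([ 3.50973971e-04, -1.87544560e-03, -8.91743661e-05,  2.58962699e-04,
       -3.72424031e-04,  2.30706956e-03,  7.61208272e-04]), 'joint_torque': array([ 7.14471953e-04, -6.24541855e+01,  2.40550964e-02, -3.90721464e+01,
       -6.16070791e-02,  3.66045535e-02,  7.43746295e-05]), 'tcp_pos': array([0.2698971 , 0.56332854, 0.22982033]), 'tcp_rot': array([ 2.21520491e-01,  9.75155492e-01, -6.52056485e-04, -1.17614897e-04]), 'contact_force': array([-0.19835205,  0.01046543, -0.33823144]), 'ft_torque': array([0.00352221, 0.03553626, 0.02530264]), 'gripper_width': 0.9993471959616731}
```

View pics/side0.png

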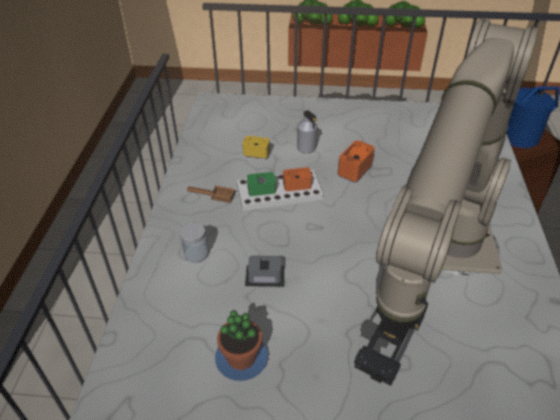

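View pics/top0.png

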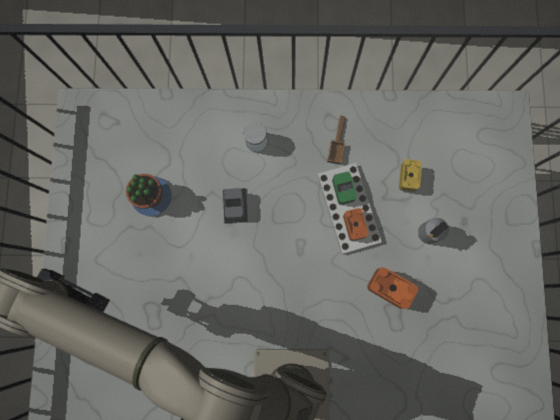

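```bash
cat > h.py <<'E'
import numpy as np, cv2
from rig import status, optics
def cam(f):
    R,_=cv2.Rodrigues(np.array(f["rvec"])); return R,np.array(f["tvec"]).ravel(),np.array(f["K"])
def ray(f,px,z):
    R,t,K=cam(f); px=np.atleast_2d(px).astype(float)
    d=(np.linalg.inv(K)@np.c_[px,np.ones(len(px))].T); d=(R.T@d).T; c=-R.T@t
    s=(z-c[2])/d[:,2]; return c+s[:,None]*d
def proj(f,P):
    return cv2.projectPoints(np.atleast_2d(P).astype(float),np.array(f["rvec"]),np.array(f["tvec"]),np.array(f["K"]),None)[0][:,0]
def mask(im,col):
    h=cv2.cvtColor(im,cv2.COLOR_BGR2HSV)
    r={'g':((55,80,30),(90,255,255)),'o':((3,130,80),(16,255,255))}[col]
    return cv2.inRange(h,r[0],r[1])
E
python3 - <<'E'
from h import *
f=optics.grab_frame("top"); R,t,K=cam(f); print("cam",-R.T@t); g=optics.grab_frame("side");R,t,K=cam(g); print("side",-R.T@t)
np.save("x.npy",0)
a=f["image"][150:320,210:450]; cv2.imwrite("pics/crop1.png",cv2.resize(a,(784,555),interpolation=cv2.INTER_CUBIC))
a=g["image"][130:300,180:390]; cv2.imwrite("pics/crop2.png",cv2.resize(a,(735,595),interpolation=cv2.INTER_CUBIC))
for n,F in(("top",f),("side",g)):
  for c in"go":
    cs,_=cv2.findContours(mask(F["image"],c),cv2.RETR_EXTERNAL,cv2.CHAIN_APPROX_NONE)
    for q in cs:
        if cv2.contourArea(q)>100:
            r=cv2.minAreaRect(q); b=cv2.boxPoints(r); print(n,c,np.round(b,1).tolist()); W=ray(F,b,0.074); print(np.round(W[:,:2],3).tolist())
E
```

```text
cam [ 2.84380327e-01 -9.64816032e-04  1.60748026e+00]
side [0.4283737  1.15560863 1.19070641]
top g [[331.1000061035156, 176.10000610351562], [348.6000061035156, 170.8000030517578], [356.79998779296875, 198.3000030517578], [339.29998779296875, 203.5]]
[[0.65, -0.123], [0.667, -0.178], [0.579, -0.203], [0.562, -0.148]]
top o [[366.20001220703125, 287.6000061035156], [379.5, 264.3999938964844], [419.6000061035156, 287.3999938964844], [406.3999938964844, 310.5]]
[[0.305, -0.227], [0.374, -0.268], [0.306, -0.388], [0.237, -0.346]]
top o [[342.6000061035156, 212.1999969482422], [360.3999938964844, 207.3000030517578], [368.20001220703125, 235.3000030517578], [350.3999938964844, 240.1999969482422]]
[[0.535, -0.158], [0.551, -0.214], [0.463, -0.236], [0.448, -0.181]]
side g [[220.1999969482422, 330.6000061035156], [232.0, 307.0], [260.79998779296875, 321.3999938964844], [249.0, 345.0]]
[[0.647, 0.428], [0.629, 0.355], [0.55, 0.392], [0.57, 0.462]]
side g [[247.0, 174.89999389648438], [273.3999938964844, 171.60000610351562], [276.0, 191.8000030517578], [249.5, 195.10000610351562]]
[[0.663, -0
[... 2125 characters left out ...]

side o [[352.6000061035156, 66.9000015258789], [356.5, 28.0], [380.29998779296875, 30.399999618530273], [376.3999938964844, 69.19999694824219]]
[[0.309, -0.935], [0.287, -1.32], [0.175, -1.303], [0.209, -0.923]]
side o [[325.3999938964844, 65.69999694824219], [328.5, 27.200000762939453], [351.29998779296875, 29.100000381469727], [348.20001220703125, 67.5]]
[[0.426, -0.936], [0.422, -1.319], [0.312, -1.307], [0.328, -0.928]]
side o [[298.0, 27.0], [322.0, 27.0], [322.0, 65.0], [298.0, 65.0]]
[[0.569, -1.31], [0.453, -1.319], [0.441, -0.941], [0.544, -0.933]]
side o [[289.0, 64.0], [289.0, 27.0], [293.0, 27.0], [293.0, 64.0]]
[[0.584, -0.939], [0.613, -1.307], [0.594, -1.308], [0.566, -0.94]]
```

View pics/crop1.png

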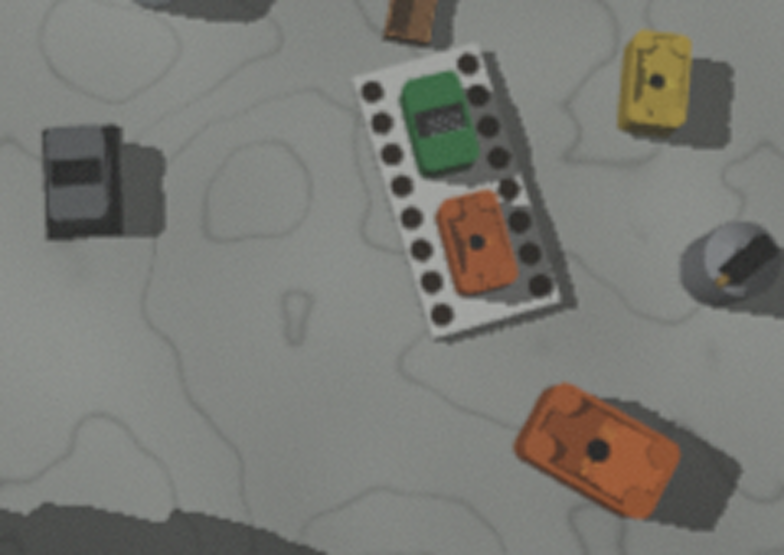

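View pics/crop2.png

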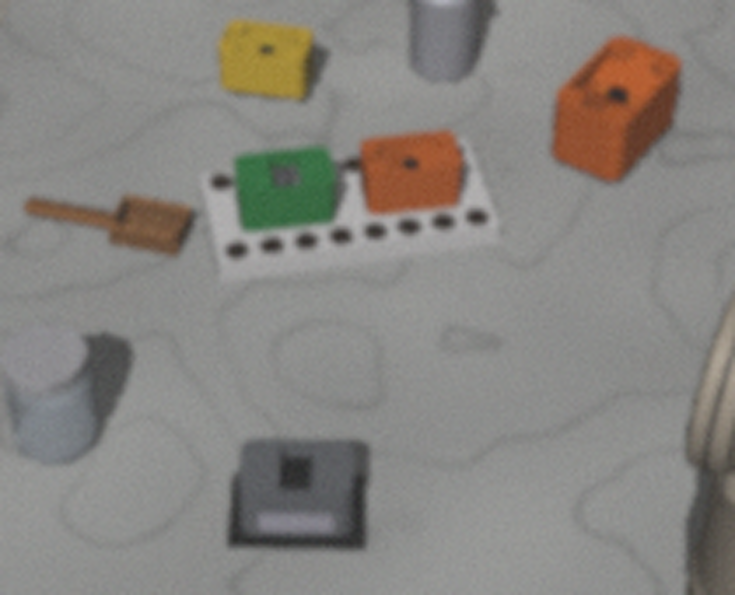

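```bash
python3 - <<'E'
from h import *
f=optics.grab_frame("top"); g=optics.grab_frame("side")
a=f["image"][175:235,205:275]; cv2.imwrite("pics/base1.png",cv2.resize(a,(700,600),interpolation=cv2.INTER_NEAREST))
gr=cv2.cvtColor(f["image"],cv2.COLOR_BGR2GRAY)
print(gr[190:228:2,218:260:2])
# tray: white mask
im=f["image"]; m=cv2.inRange(gr,160,255); m[:150]=0;m[260:]=0;m[:,:310]=0;m[:,390:]=0
q=np.vstack([c for c in cv2.findContours(m,cv2.RETR_EXTERNAL,cv2.CHAIN_APPROX_NONE)[0] if cv2.contourArea(c)>5])
b=cv2.boxPoints(cv2.minAreaRect(cv2.convexHull(q))); W=ray(f,b,.024)[:,:2]; print("tray",b.tolist(),W.round(4).tolist(),W.mean(0),[np.linalg.norm(W[i]-W[i-1]) for i in range(4)], gr[225:235:3,330:350:2])
a=g["image"][245:295,235:300]; cv2.imwrite("pics/base2.png",cv2.resize(a,(780,600),interpolation=cv2.INTER_NEAREST))
E
```

```text
[[130 131 116  74  90  90  90  89  90  91  92  86  49  52  66 135 135 131
  131 134 134]
 [130 132 116  89  90  90  92  95  91  91  91  87  51  50  69 131 129 128
  134 135 134]
 [131 131 119  77  93  90  91  91  93  89  94  93  56  46  62  82  81  98
  123 120 134]
 [123 129 117  80  93  93  92  93  92  93  90  88  61  49  61  82  79  79
   80  79  85]
 [131 125 112  79  84  84  83  82  75  70  69  70  63  47  62  79  83  82
   82  81  81]
 [132 129 119  68  46  45  46  46  46  47  47  58  62  49  62  80  82  78
   81  82  78]
 [131 132 123  69  46  47  49  51  49  47  49  56  68  46  60  82  80  84
   80  82  78]
 [132 134 127  67  47  46  45  52  47  52  46  55  67  46  57  83  81  81
   80  80  77]
 [131 132 124  71  54  54  61  67  66  70  72  79  70  50  54  82  83  80
   81  81  79]
 [131 133 127  73  93  89  90  92  93  92  92  92  77  47  55  82  79  80
   78  78  75]
 [131 131 132  75  93  92  91  91  93  92  91  94  77  51  51  79  82  79
   78  79  75]
 [135 133 130  72  93  89  90  93  93  89  91  91  82  51  51  80  81  79
   80  80  74]
 [132 132 131  73  91  90  92  9
[... 464 characters left out ...]
32 134 132 131 131 133
  132 124 130]
 [134 135 133 132 129 125 126 127 130 128 130 130 131 132 131 130 129 130
  132 125 129]]
tray [[318.26336669921875, 174.042724609375], [350.60498046875, 163.93597412109375], [375.03558349609375, 242.11392211914062], [342.6939697265625, 252.22067260742188]] [[0.668, -0.0858], [0.7023, -0.1912], [0.4476, -0.2647], [0.415, -0.1619]] [ 0.55824262 -0.17590492] [np.float64(0.2641601152123241), np.float64(0.11083088656862644), np.float64(0.26512323451333675), np.float64(0.1078131793455101)] [[132 131 153  66  49  50 124 155  80  92]
 [130 130 133  95  55  63 138 161 108  90]
 [136 136 128 159 164 160 163 164 150  83]
 [134 135 135 139 147  57  50  87 161  95]]
```

View pics/base1.png

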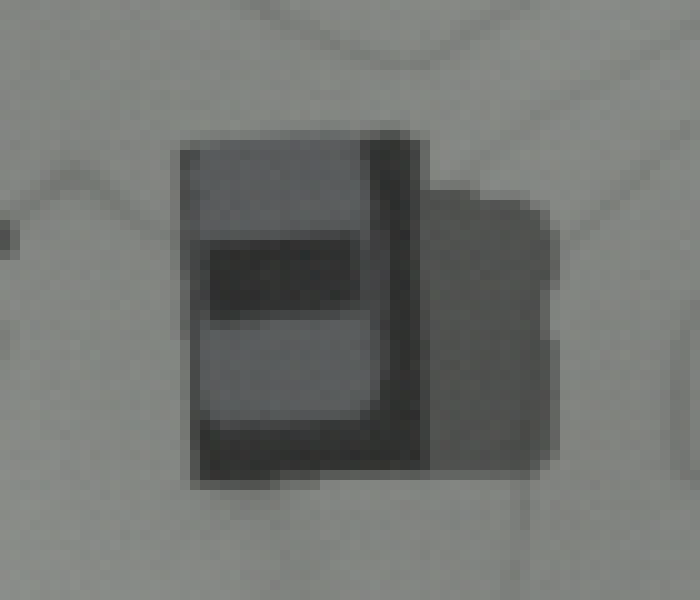

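View pics/base2.png

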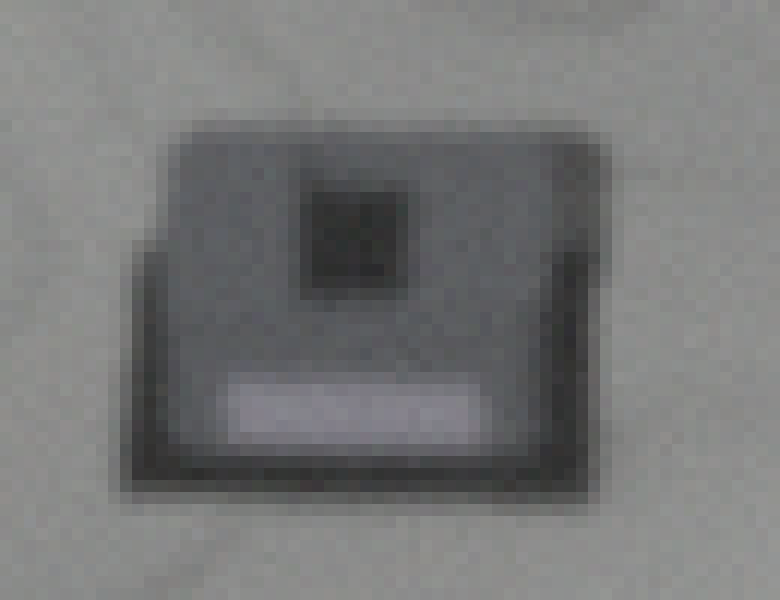

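```bash
python3 - <<'E'
from h import *
f=optics.grab_frame("top"); g=optics.grab_frame("side")
def show(n,F,c,z,off,s):
    W=ray(F,np.array(c)/s-0.5+np.array(off),z)[:,:2]; print(n,W.round(4).tolist(),"c",W.mean(0).round(4),"L",[round(float(np.linalg.norm(W[i]-W[i-1])),4) for i in range(4)],"ang",[round(float(np.degrees(np.arctan2(*(W[i]-W[i-1])[::-1]))),1) for i in range(4)])
o=(205,175)
show("slot",f,[(208,241),(358,234),(360,311),(210,321)],.06,o,10)
show("top",f,[(188,143),(362,136),(380,417),(200,423)],.06,o,10)
show("foot",f,[(183,142),(418,132),(430,470),(196,486)],.006,o,10)
show("slotside",g,[(303,190),(407,190),(405,293),(303,296)],.06,(235,245),12)
show("topside",g,[(182,130),(600,130),(555,370),(165,370)],.06,(235,245),12)
show("footside",g,[(130,235),(600,235),(590,492),(125,492)],.006,(235,245),12)
# gray-level tray at lower thr with saturation low
im=f["image"];gr=cv2.cvtColor(im,cv2.COLOR_BGR2GRAY);a=im[155:260,310:395]; cv2.imwrite("pics/tray1.png",cv2.resize(a,None,fx=7,fy=5.7,interpolation=cv2.INTER_NEAREST)) if 0 else cv2.imwrite("pics/tray1.png",cv2.resize(a,None,fx=5.6,fy=5.6,interpolation=cv2.INTER_NEAREST))
E
```

```text
slot [[0.5785, 0.2087], [0.581, 0.1616], [0.5564, 0.1604], [0.5529, 0.2073]] c [0.5672 0.1845] L [0.0256, 0.0472, 0.0246, 0.0471] ang [3.0, -87.0, -177.2, 94.2]
top [[0.6099, 0.2159], [0.6125, 0.161], [0.5228, 0.1533], [0.5206, 0.2096]] c [0.5664 0.185 ] L [0.0895, 0.0549, 0.09, 0.0563] ang [4.1, -87.3, -175.1, 92.2]
foot [[0.6216, 0.2251], [0.6253, 0.1484], [0.5139, 0.1422], [0.5083, 0.2176]] c [0.5673 0.1833] L [0.1136, 0.0768, 0.1116, 0.0756] ang [3.8, -87.2, -176.8, 94.3]
slotside [[0.5782, 0.1789], [0.5538, 0.1767], [0.5509, 0.208], [0.5743, 0.2111]] c [0.5643 0.1937] L [0.0324, 0.0245, 0.0315, 0.0236] ang [-83.2, -174.8, 95.3, 7.4]
topside [[0.6091, 0.1628], [0.5102, 0.1538], [0.5142, 0.2277], [0.6032, 0.2358]] c [0.5592 0.195 ] L [0.0733, 0.0993, 0.074, 0.0894] ang [-85.4, -174.8, 86.9, 5.2]
footside [[0.6258, 0.1505], [0.5112, 0.1401], [0.5068, 0.2194], [0.616, 0.2294]] c [0.5649 0.1849] L [0.0795, 0.1152, 0.0795, 0.1097] ang [-82.9, -174.8, 93.2, 5.2]
```

View pics/tray1.png

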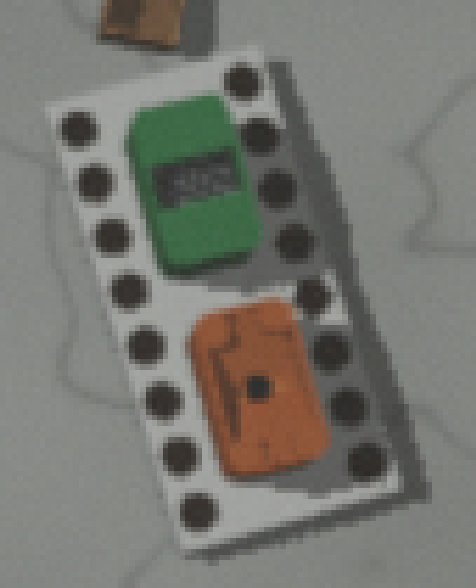

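```bash
python3 - <<'E'
from h import *
f=optics.grab_frame("top"); g=optics.grab_frame("side")
def show(n,F,c,z,off,s):
    W=ray(F,np.array(c)/s-0.5+np.array(off),z)[:,:2]; print(n,W.round(4).tolist(),"c",W.mean(0).round(4),"L",[round(float(np.linalg.norm(W[i]-W[i-1])),4) for i in range(4)],"ang",[round(float(np.degrees(np.arctan2(*(W[i]-W[i-1])[::-1]))),1) for i in range(4)])
o=(310,155)
show("cells",f,[(78,129),(243,81),(367,461),(198,512)],.024,o,5.6)
show("tray",f,[(46,103),(262,44),(402,486),(186,548)],.024,o,5.6)
show("slot",f,[(152,163),(234,147),(240,193),(163,208)],.074,o,5.6)
print(ray(f,np.array([258,388])/5.6-.5+np.array(o),.05))
print(status.get_state()["tcp_pos"])
c=np.array([0.5595,-.182])
# tray in side
m=g["image"][165:215,230:330]; cv2.imwrite("pics/tray2.png",cv2.resize(m,(790,395),interpolation=cv2.INTER_NEAREST))
E
```

```text
cells [[0.6565, -0.1025], [0.6855, -0.1984], [0.4644, -0.2651], [0.435, -0.169]] c [ 0.5604 -0.1837] L [0.2313, 0.1002, 0.2309, 0.1005] ang [16.7, -73.1, -163.2, 107.0]
tray [[0.6718, -0.084], [0.7077, -0.2098], [0.4503, -0.2846], [0.4146, -0.162]] c [ 0.5611 -0.1851] L [0.2688, 0.1307, 0.268, 0.1277] ang [16.9, -74.1, -163.8, 106.2]
slot [[0.6254, -0.1405], [0.6348, -0.1865], [0.6086, -0.1894], [0.5998, -0.1464]] c [ 0.6172 -0.1657] L [0.0263, 0.0469, 0.0264, 0.0439] ang [12.9, -78.4, -173.6, 101.5]
[[ 0.50219744 -0.20073206  0.05      ]]
[0.2699979  0.56365807 0.23050465]
```

View pics/tray2.png

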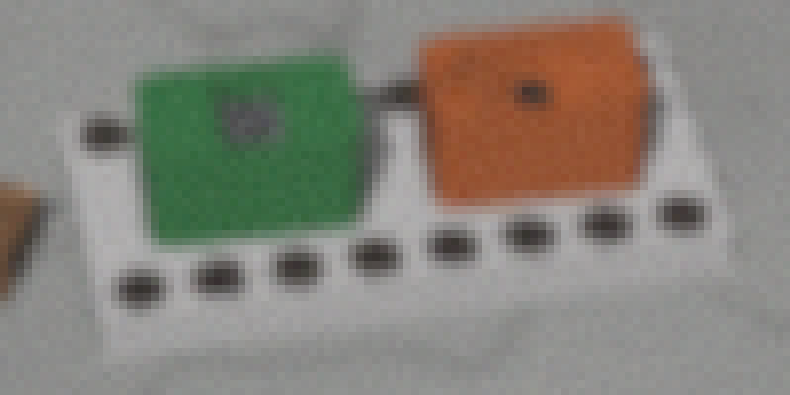

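The part meant is the small orange hopper in the tray at top view (356,224). The big orange one at (393,288) is too large, and the yellow one at (411,175) is excluded; the crops confirm this. The base is at about (0.567, 0.184) with yaw 4°, and the tray at about (0.5605, -0.184) with yaw 16.4°.

apply_moves([
  {"x": -0.026,"y": -0.021},
  {"x": -0.026,"y": -0.021},
  {"x": -0.026,"y": -0.021},
  {"x": -0.026,"y": -0.021},
  {"x": -0.026,"y": -0.021},
  {"x": -0.026,"y": -0.021},
  {"x": -0.026,"y": -0.021},
  {"x": -0.026,"y": -0.021},
  {"x": -0.026,"y": -0.021},
  {"x": -0.026,"y": -0.021},
  {"x": -0.026,"y": -0.021},
  {"x": -0.026,"y": -0.021},
], jaw=100)

```text
schema error: expected keys x, y, z, twist
```

apply_moves([
  {"x": -0.026,"y": -0.021},
  {"x": -0.026,"y": -0.021},
  {"x": -0.026,"y": -0.021},
  {"x": -0.026,"y": -0.021},
  {"x": -0.026,"y": -0.021},
  {"x": -0.026,"y": -0.021},
  {"x": -0.026,"y": -0.021},
  {"x": -0.026,"y": -0.021},
  {"x": -0.026,"y": -0.021},
  {"x": -0.026,"y": -0.021},
  {"x": -0.026,"y": -0.021},
  {"x": -0.026,"y": -0.021},
])

```text
schema error: expected keys x, y, z, twist
```

apply_moves([
  {"twist": 7},
  {"twist": 7},
  {"twist": 7},
  {"twist": 7},
  {"twist": 7},
  {"twist": 7},
  {"twist": 7},
  {"twist": 7},
  {"twist": 7},
  {"twist": 7},
])

```text
schema error: expected keys x, y, z, twist
```

apply_moves([
  {"twist": 6.8},
  {"twist": 6.8},
  {"twist": 6.8},
  {"twist": 6.8},
  {"twist": 6.8},
  {"twist": 6.8},
  {"twist": 6.8},
  {"twist": 6.8},
  {"twist": 6.8},
  {"twist": 6.8},
  {},
  {},
])

```text
schema error: expected keys x, y, z, twist
```

All four keys are required in every row.

apply_moves([
  {"x": -0.026,"y": -0.021,"z": 0,"twist": 0},
  {"x": -0.026,"y": -0.021,"z": 0,"twist": 0},
  {"x": -0.026,"y": -0.021,"z": 0,"twist": 0},
  {"x": -0.026,"y": -0.021,"z": 0,"twist": 0},
  {"x": -0.026,"y": -0.021,"z": 0,"twist": 0},
  {"x": -0.026,"y": -0.021,"z": 0,"twist": 0},
  {"x": -0.026,"y": -0.021,"z": 0,"twist": 0},
  {"x": -0.026,"y": -0.021,"z": 0,"twist": 0},
  {"x": -0.026,"y": -0.021,"z": 0,"twist": 0},
  {"x": -0.026,"y": -0.021,"z": 0,"twist": 0},
  {"x": -0.026,"y": -0.021,"z": 0,"twist": 0},
  {"x": -0.026,"y": -0.021,"z": 0,"twist": 0},
], jaw=100)

```text
clock: 1.5
tcp_pos: [0.443, 0.2, 0.2309]
tcp_rot: [0.222, 0.975, 0.0, 0.0]
contact_force: [0.5, 0.4, -0.6]
gripper_width: 1.0
```

apply_moves([
  {"x": -0.026,"y": -0.021,"z": 0,"twist": 0},
  {"x": -0.026,"y": -0.021,"z": 0,"twist": 0},
  {"x": -0.026,"y": -0.021,"z": 0,"twist": 0},
  {"x": -0.026,"y": -0.021,"z": 0,"twist": 0},
  {"x": -0.026,"y": -0.021,"z": 0,"twist": 0},
  {"x": -0.026,"y": -0.021,"z": 0,"twist": 0},
  {"x": -0.026,"y": -0.021,"z": 0,"twist": 0},
  {"x": -0.026,"y": -0.021,"z": 0,"twist": 0},
  {"x": -0.026,"y": -0.021,"z": 0,"twist": 0},
  {"x": -0.026,"y": -0.021,"z": 0,"twist": 0},
  {"x": -0.026,"y": -0.021,"z": 0,"twist": 0},
  {"x": -0.026,"y": -0.021,"z": 0,"twist": 0},
])

```text
clock: 2.5
tcp_pos: [0.6156, -0.1618, 0.2306]
tcp_rot: [0.221, 0.975, 0.0, 0.0]
contact_force: [0.6, -0.1, 0.6]
gripper_width: 1.002
```

apply_moves([
  {"x": 0,"y": 0,"z": 0,"twist": 7},
  {"x": 0,"y": 0,"z": 0,"twist": 7},
  {"x": 0,"y": 0,"z": 0,"twist": 7},
  {"x": 0,"y": 0,"z": 0,"twist": 7},
  {"x": 0,"y": 0,"z": 0,"twist": 7},
  {"x": 0,"y": 0,"z": 0,"twist": 7},
  {"x": 0,"y": 0,"z": 0,"twist": 7},
  {"x": 0,"y": 0,"z": 0,"twist": 7},
  {"x": 0,"y": 0,"z": 0,"twist": 7},
  {"x": 0,"y": 0,"z": 0,"twist": 7},
])

```text
clock: 3.33
tcp_pos: [0.6151, -0.1603, 0.2306]
tcp_rot: [0.743, 0.67, 0.0, -0.0]
contact_force: [0.4, 0.6, 1.0]
gripper_width: 1.001
```

apply_moves([
  {"x": 0,"y": 0,"z": 0,"twist": 6.8},
  {"x": 0,"y": 0,"z": 0,"twist": 6.8},
  {"x": 0,"y": 0,"z": 0,"twist": 6.8},
  {"x": 0,"y": 0,"z": 0,"twist": 6.8},
  {"x": 0,"y": 0,"z": 0,"twist": 6.8},
  {"x": 0,"y": 0,"z": 0,"twist": 6.8},
  {"x": 0,"y": 0,"z": 0,"twist": 6.8},
  {"x": 0,"y": 0,"z": 0,"twist": 6.8},
  {"x": 0,"y": 0,"z": 0,"twist": 6.8},
  {"x": 0,"y": 0,"z": 0,"twist": 6.8},
  {"x": 0,"y": 0,"z": 0,"twist": 0},
  {"x": 0,"y": 0,"z": 0,"twist": 0},
])

```text
clock: 4.33
tcp_pos: [0.6151, -0.1603, 0.2304]
tcp_rot: [0.989, 0.145, -0.0, 0.0]
contact_force: [0.4, -0.7, -0.1]
gripper_width: 1.003
```

```bash
cat >> h.py <<'E'
from scipy.spatial.transform import Rotation as Rn
def plan(x,y,z,yaw,img=None):
    """tool-frame shift to TCP goal; yaw = tool-y yaw deg"""
    s=status.get_state(); R=Rn.from_quat(s["tcp_rot"]).as_matrix()
    p=np.array(s["tcp_pos"]); cy=np.degrees(np.arctan2(R[1,1],R[0,1]))
    print("t",round(s["clock"],2),"tcp",p.round(4),"yaw",round(cy,2),"tilt",np.degrees(np.arccos(-R[2,2])).round(2),"F",np.round(s["contact_force"],1),"T",np.round(s["ft_torque"],2),"w",round(s["gripper_width"],3),"q",np.round(s["qpos"],2))
    print("shift",(R.T@(np.array([x,y,z])-p)).round(4),"twist",round(-((yaw-cy+180)%360-180),2))
    for n in img or []:
        f=optics.grab_frame(n[0]); cv2.imwrite(f"pics/{n[1]}.png",f["image"])
E
python3 -c "
from h import *
plan(.62,-.1663,.12,-73.6,[('top','t1')])"
```

```text
t 4.33 tcp [ 0.6151 -0.1603  0.2304] yaw -73.37 tilt 0.02 F [ 0.4 -0.7 -0.1] T [-0.04  0.15  0.03] w 1.003 q [-0.51  0.5   0.98  1.47 -0.42  1.39 -0.79]
shift [0.003  0.0072 0.1104] twist 0.23
```

apply_moves([
  {"x": 0.003,"y": 0.007,"z": 0.02,"twist": 0.2},
  {"x": 0,"y": 0,"z": 0.03,"twist": 0},
  {"x": 0,"y": 0,"z": 0.03,"twist": 0},
  {"x": 0,"y": 0,"z": 0.03,"twist": 0},
  {"x": 0,"y": 0,"z": 0,"twist": 0},
  {"x": 0,"y": 0,"z": 0,"twist": 0},
])

```text
clock: 4.88
tcp_pos: [0.6192, -0.1662, 0.1201]
tcp_rot: [0.99, 0.142, -0.001, -0.0]
contact_force: [-0.0, -0.4, 1.6]
gripper_width: 1.003
```

```bash
python3 -c "
from h import *
plan(.62,-.1663,.044,-73.6)
for n in('top','side'):
  f=optics.grab_frame(n); p=proj(f,[[.62,-.166,.08]])[0].astype(int); print(p)
  a=f['image'][p[1]-50:p[1]+50,p[0]-65:p[0]+65]; cv2.imwrite(f'pics/{n}2.png',cv2.resize(a,(780,600),interpolation=cv2.INTER_CUBIC))"
```

```text
t 4.88 tcp [ 0.6192 -0.1662  0.1201] yaw -73.68 tilt 0.13 F [-0.  -0.4  1.6] T [-0.08  0.16  0.06] w 1.003 q [-0.46  0.6   0.91  1.58 -0.5   1.21 -0.73]
shift [0.0009 0.0004 0.0761] twist -0.08
[345 184]
[259 176]
```

View pics/side2.png

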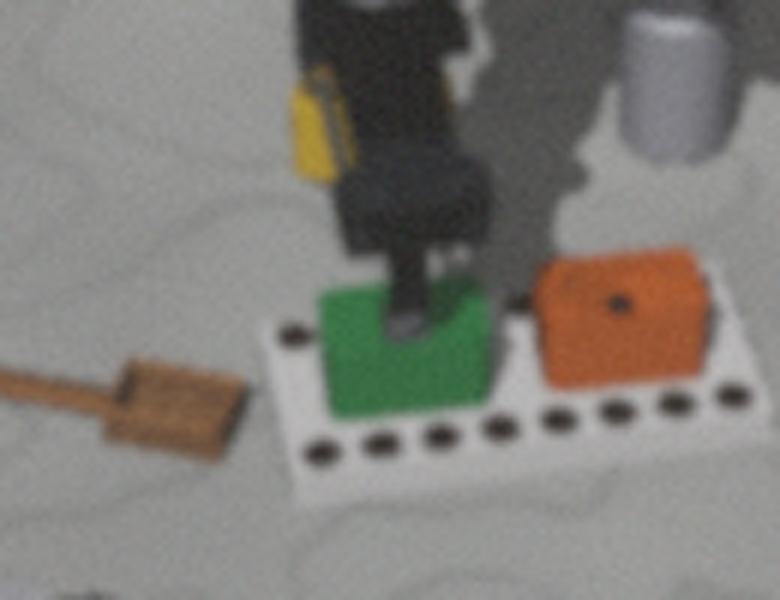

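View pics/top2.png

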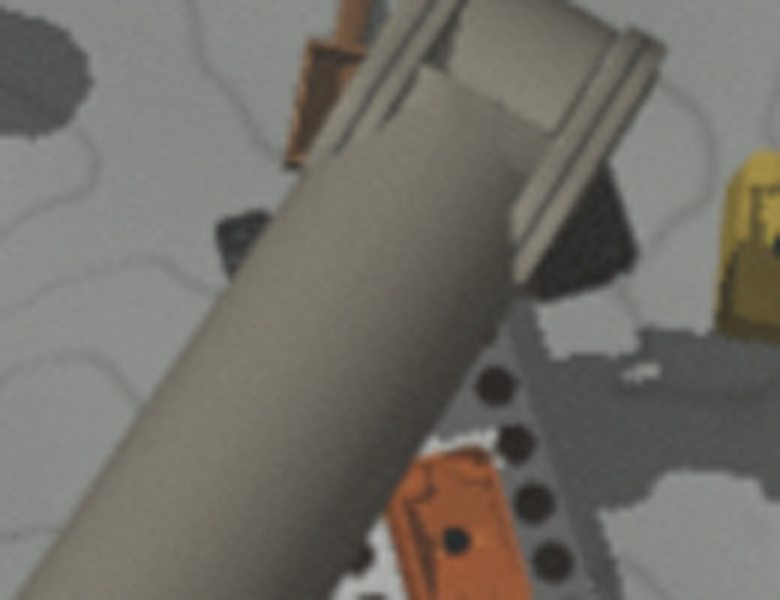

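The side view shows the near finger at crop (405,325), centred on the green block, and the far finger behind it. I'll descend and grip.

apply_moves([
  {"x": 0.001,"y": 0,"z": 0.016,"twist": 0},
  {"x": 0,"y": 0,"z": 0.02,"twist": 0},
  {"x": 0,"y": 0,"z": 0.02,"twist": 0},
  {"x": 0,"y": 0,"z": 0.02,"twist": 0},
  {"x": 0,"y": 0,"z": 0,"twist": 0},
  {"x": 0,"y": 0,"z": 0,"twist": 0},
])

```text
clock: 5.48
tcp_pos: [0.6214, -0.1663, 0.046]
tcp_rot: [0.99, 0.141, 0.0, 0.0]
contact_force: [-0.9, -0.5, 0.7]
gripper_width: 0.999
```

apply_moves([
  {"x": 0,"y": 0,"z": 0,"twist": 0},
  {"x": 0,"y": 0,"z": 0,"twist": 0},
  {"x": 0,"y": 0,"z": 0,"twist": 0},
  {"x": 0,"y": 0,"z": 0,"twist": 0},
  {"x": 0,"y": 0,"z": 0,"twist": 0},
  {"x": 0,"y": 0,"z": 0,"twist": 0},
  {"x": 0,"y": 0,"z": 0,"twist": 0},
  {"x": 0,"y": 0,"z": 0,"twist": 0},
], jaw=50, grip_force=25)

```text
clock: 6.15
tcp_pos: [0.621, -0.1657, 0.0449]
tcp_rot: [0.99, 0.141, 0.0, -0.0]
contact_force: [-2.0, 2.3, 5.3]
gripper_width: 0.644
```

```bash
python3 -c "
from h import *
plan(.62,-.1663,.044,-73.6)"
```

```text
t 6.15 tcp [ 0.621  -0.1657  0.0449] yaw -73.79 tilt 0.04 F [-2.   2.3  5.3] T [ 0.64  0.53 -0.05] w 0.644 q [-0.42  0.68  0.85  1.64 -0.57  1.09 -0.69]
shift [-0.0012  0.0003  0.0009] twist -0.19
```

apply_moves([
  {"x": 0,"y": 0,"z": -0.01,"twist": 0},
  {"x": 0,"y": 0,"z": -0.015,"twist": 0},
  {"x": 0,"y": 0,"z": -0.02,"twist": 0},
  {"x": 0,"y": 0,"z": -0.025,"twist": 0},
  {"x": 0,"y": 0,"z": -0.025,"twist": 0},
  {"x": 0,"y": 0,"z": -0.025,"twist": 0},
  {"x": 0,"y": 0,"z": 0,"twist": -6},
  {"x": 0,"y": 0,"z": 0,"twist": -6},
  {"x": 0,"y": 0,"z": 0,"twist": -6},
  {"x": 0,"y": 0,"z": 0,"twist": -6},
  {"x": 0,"y": 0,"z": 0,"twist": -6},
  {"x": 0,"y": 0,"z": 0,"twist": -6},
], jaw=50, grip_force=35)

```text
clock: 7.15
tcp_pos: [0.6208, -0.1667, 0.1659]
tcp_rot: [0.897, 0.442, 0.0, 0.001]
contact_force: [-0.1, -0.2, -0.6]
gripper_width: 0.645
```

apply_moves([
  {"x": 0,"y": 0,"z": 0,"twist": -6},
  {"x": 0,"y": 0,"z": 0,"twist": -6},
  {"x": 0,"y": 0,"z": 0,"twist": -6},
  {"x": 0,"y": 0,"z": 0,"twist": -6},
  {"x": 0,"y": 0,"z": 0,"twist": -6},
  {"x": 0,"y": 0,"z": 0,"twist": -6},
  {"x": 0,"y": 0,"z": 0,"twist": -6},
  {"x": 0,"y": 0,"z": 0,"twist": 0},
  {"x": 0,"y": 0,"z": 0,"twist": 0},
])

```text
clock: 7.9
tcp_pos: [0.6208, -0.1667, 0.1655]
tcp_rot: [0.682, 0.731, 0.0, 0.0]
contact_force: [0.4, -0.1, -1.2]
gripper_width: 0.645
```

```bash
python3 -c "
from h import *
plan(.5665,.184,.16,4,[('side','s3')])"
```

```text
t 7.9 tcp [ 0.6208 -0.1667  0.1655] yaw 3.97 tilt 0.05 F [ 0.4 -0.1 -1.2] T [-0.06  0.1  -0.01] w 0.645 q [-0.3   0.47  0.66  1.53 -0.3   1.25  0.48]
shift [ 0.3536 -0.0299  0.0054] twist -0.03
```

View pics/s3.png

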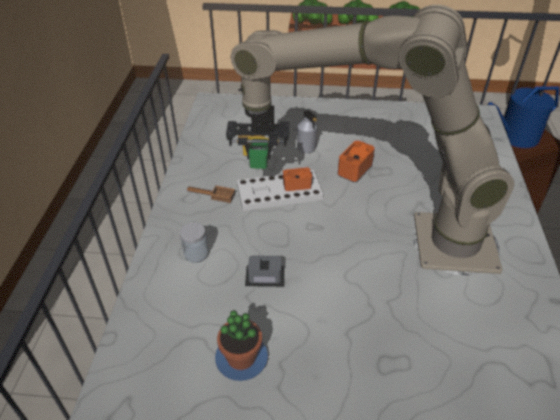

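apply_moves([
  {"x": 0.0295,"y": -0.0025,"z": 0,"twist": 0},
  {"x": 0.0295,"y": -0.0025,"z": 0,"twist": 0},
  {"x": 0.0295,"y": -0.0025,"z": 0,"twist": 0},
  {"x": 0.0295,"y": -0.0025,"z": 0,"twist": 0},
  {"x": 0.0295,"y": -0.0025,"z": 0,"twist": 0},
  {"x": 0.0295,"y": -0.0025,"z": 0,"twist": 0},
  {"x": 0.0295,"y": -0.0025,"z": 0,"twist": 0},
  {"x": 0.0295,"y": -0.0025,"z": 0,"twist": 0},
  {"x": 0.0295,"y": -0.0025,"z": 0,"twist": 0},
  {"x": 0.0295,"y": -0.0025,"z": 0,"twist": 0},
  {"x": 0.0295,"y": -0.0025,"z": 0,"twist": 0},
  {"x": 0.0295,"y": -0.0025,"z": 0,"twist": 0},
])

```text
clock: 8.95
tcp_pos: [0.5647, 0.186, 0.165]
tcp_rot: [0.682, 0.731, 0.0, 0.0]
contact_force: [1.4, -1.0, -1.5]
gripper_width: 0.641
```

apply_moves([
  {"x": 0,"y": 0,"z": 0.02,"twist": 0},
  {"x": 0,"y": 0,"z": 0.02,"twist": 0},
  {"x": 0,"y": 0,"z": 0,"twist": 0},
  {"x": 0,"y": 0,"z": 0,"twist": 0},
])

```text
clock: 9.28
tcp_pos: [0.5646, 0.1842, 0.1243]
tcp_rot: [0.682, 0.732, -0.001, -0.0]
contact_force: [-0.4, -0.4, -0.9]
gripper_width: 0.638
```

```bash
python3 -c "
from h import *
plan(.5665,.184,.081,4)
for n in('top','side'):
  f=optics.grab_frame(n); p=proj(f,[[.567,.184,.09]])[0].astype(int); print(p)
  a=f['image'][p[1]-38:p[1]+37,p[0]-50:p[0]+50]; cv2.imwrite(f'pics/{n}4.png',cv2.resize(a,(800,600),interpolation=cv2.INTER_CUBIC))"
```

```text
t 9.28 tcp [0.5646 0.1842 0.1243] yaw 4.06 tilt 0.11 F [-0.4 -0.4 -0.9] T [-0.08  0.04  0.01] w 0.638 q [-0.83  0.38  0.54  1.7  -0.21  1.13 -0.16]
shift [-0.0003  0.002   0.0433] twist 0.06
[231 200]
[263 254]
```

View pics/side4.png

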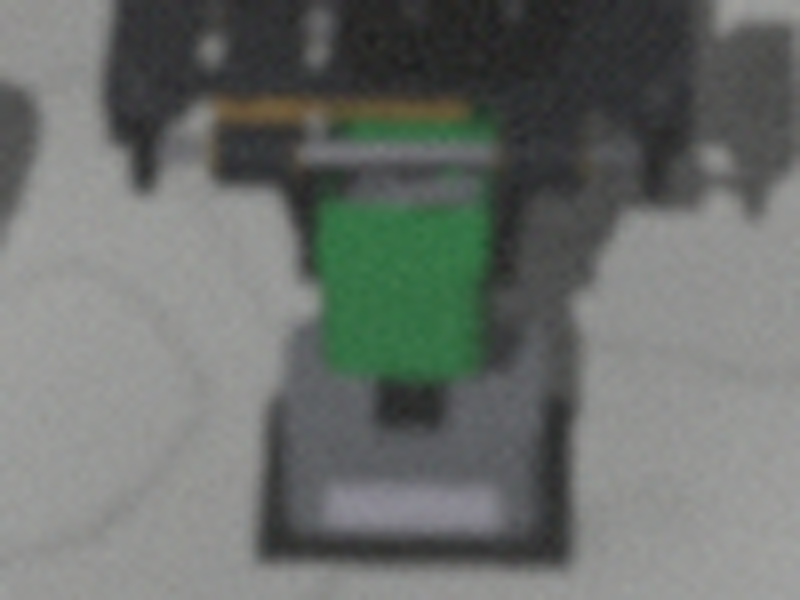

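View pics/top4.png

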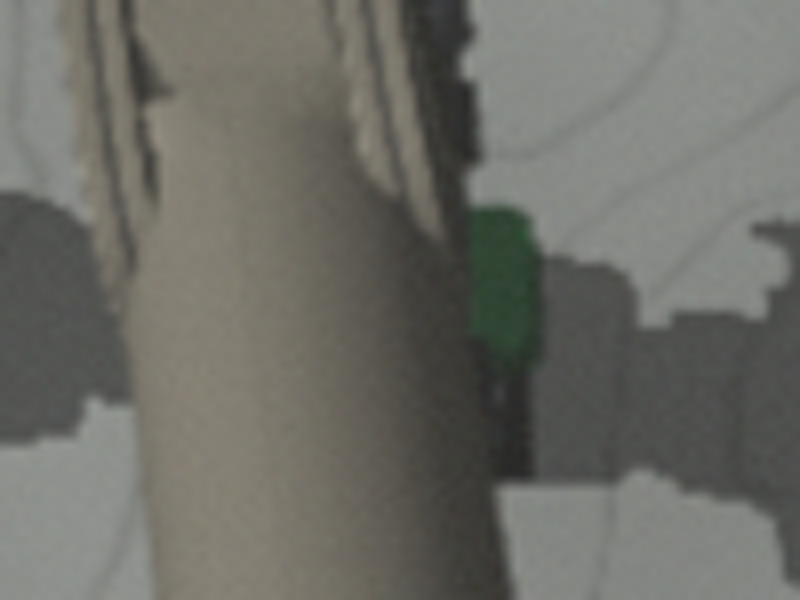

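```bash
python3 -c "
from h import *
f=optics.grab_frame('side'); p0=np.array([263-50,254-38])
for c in [(325,377),(482,377)]: print(ray(f,np.array(c)/8-.5+p0,.1033))
# intersect with block near face plane: use green mask bottom row
m=mask(f['image'],'g'); m[300:]=0
ys,xs=np.where(m>0); print(xs.min(),xs.max(),ys.min(),ys.max())
for r in range(240,266,3):
  q=xs[ys==r]; print(r,q.min() if len(q) else None,q.max() if len(q) else None)
# predicted corners if centre (.5645,.184) yaw 4 
th=np.radians(4); ex=np.array([np.cos(th),np.sin(th)]); ey=np.array([-ex[1],ex[0]])
for z in (.1033,.1533):
 for sx in(-1,1): 
  P=np.array([.5645,.184])+sx*.028*ex+.046*ey; print(z,sx,proj(f,[[*P,z]])[0].round(1))
for nm,P in (('topnear',[(-.046,.028,.06),(.046,.028,.06)]),('foot',[(-.056,.038,.0),(.056,.038,.0)]),('slot',[(-.013,.025,.06),(.013,.025,.06),(-.013,-.025,.06)])):
 print(nm,[proj(f,[[*(np.array([.5665,.184])+a*ex+b*ey),z]])[0].round(1) for a,b,z in P])
"
```

```text
[[0.5893224  0.22603016 0.1033    ]]
[[0.53643522 0.22122628 0.1033    ]]
252 402 4 263
240 253 274
243 252 273
246 252 273
249 252 273
252 254 272
255 254 272
258 253 272
261 254 272
264 None None
0.1033 -1 [273.6 264.6]
0.1033 1 [252.9 264.3]
0.1533 -1 [273.4 252.1]
0.1533 1 [252.2 251.8]
topnear [array([279.8, 269.9]), array([246.7, 269.4])]
foot [array([283.3, 286.4]), array([243.9, 285.7])]
slot [array([267.9, 268.9]), array([258.6, 268.7]), array([268.6, 255.4])]
```

apply_moves([
  {"x": 0.001,"y": 0.001,"z": 0.01,"twist": 0},
  {"x": 0,"y": 0,"z": 0.01,"twist": 0},
  {"x": 0,"y": 0,"z": 0.004,"twist": 0},
  {"x": 0,"y": 0,"z": 0.004,"twist": 0},
  {"x": 0,"y": 0,"z": 0.003,"twist": 0},
  {"x": 0,"y": 0,"z": 0,"twist": 0},
])

```text
clock: 9.93
tcp_pos: [0.5652, 0.1877, 0.0944]
tcp_rot: [0.68, 0.733, 0.0, -0.001]
contact_force: [-8.3, 4.1, 11.9]
gripper_width: 0.642
```

```bash
python3 -c "
from h import *
plan(.5655,.185,.081,4)"
```

```text
t 9.93 tcp [0.5652 0.1877 0.0944] yaw 4.25 tilt 0.17 F [-8.3  4.1 11.9] T [ 0.59  2.08 -0.22] w 0.642 q [-0.82  0.41  0.53  1.72 -0.23  1.07 -0.14]
shift [-0.0028  0.0001  0.0134] twist 0.25
```

```bash
python3 -c "
from h import *
for n in('side',):
  f=optics.grab_frame(n); p=(263,254)
  a=f['image'][p[1]-38:p[1]+37,p[0]-50:p[0]+50]; cv2.imwrite(f'pics/{n}5.png',cv2.resize(a,(800,600),interpolation=cv2.INTER_CUBIC))
m=mask(f['image'],'g'); m[300:]=0;m[:,:235]=0;m[:,300:]=0
ys,xs=np.where(m>0)
for r in range(240,275,2):
  q=xs[ys==r]; print(r,q.min() if len(q) else None,q.max() if len(q) else None)
plan(.5655,.185,.081,4)
"
```

```text
240 259 273
242 271 272
244 None None
246 None None
248 254 254
250 253 273
252 253 274
254 252 274
256 252 274
258 253 273
260 254 273
262 254 273
264 254 272
266 254 273
268 254 272
270 255 272
272 None None
274 None None
t 9.98 tcp [0.5652 0.1877 0.0944] yaw 4.25 tilt 0.17 F [-9.   4.1 12.6] T [ 0.56  2.   -0.23] w 0.646 q [-0.82  0.41  0.53  1.72 -0.23  1.07 -0.14]
shift [-0.0027  0.0001  0.0134] twist 0.25
```

View pics/side5.png

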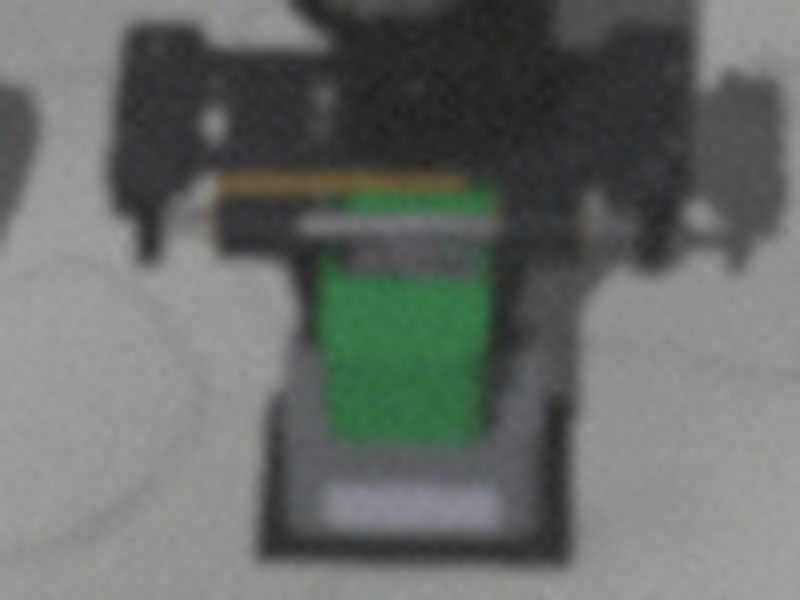

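apply_moves([
  {"x": 0,"y": 0,"z": -0.008,"twist": 0},
  {"x": 0,"y": 0,"z": 0,"twist": 0},
  {"x": 0,"y": 0,"z": 0,"twist": 0},
  {"x": 0,"y": 0,"z": 0,"twist": 0},
])

```text
clock: 10.32
tcp_pos: [0.566, 0.1856, 0.1013]
tcp_rot: [0.681, 0.732, -0.0, 0.0]
contact_force: [-0.0, -0.6, -1.8]
gripper_width: 0.64
```

```bash
python3 -c "
from h import *
plan(.5655,.185,.081,4)
f=optics.grab_frame('side')
m=mask(f['image'],'g'); m[300:]=0;m[:,:235]=0;m[:,300:]=0
ys,xs=np.where(m>0)
for r in range(254,275,1):
  q=xs[ys==r]; print(r,q.min() if len(q) else None,q.max() if len(q) else None)
"
```

```text
t 10.32 tcp [0.566  0.1856 0.1013] yaw 4.18 tilt 0.01 F [-0.  -0.6 -1.8] T [-0.09 -0.01 -0.02] w 0.64 q [-0.82  0.4   0.53  1.72 -0.23  1.08 -0.15]
shift [-0.0005 -0.0005  0.0203] twist 0.18
254 252 273
255 252 274
256 252 273
257 253 273
258 253 272
259 253 272
260 254 272
261 254 272
262 254 272
263 254 273
264 254 272
265 254 273
266 254 272
267 254 272
268 256 271
269 None None
270 None None
271 None None
272 None None
273 None None
274 None None
```

apply_moves([
  {"x": 0.002,"y": -0.0025,"z": 0,"twist": 0},
  {"x": 0,"y": 0,"z": 0.004,"twist": 0},
  {"x": 0,"y": 0,"z": 0.004,"twist": 0},
  {"x": 0,"y": 0,"z": 0,"twist": 0},
  {"x": 0,"y": 0,"z": 0,"twist": 0},
])

```text
clock: 10.78
tcp_pos: [0.5631, 0.1887, 0.0937]
tcp_rot: [0.68, 0.733, 0.0, -0.001]
contact_force: [-1.8, 3.0, 3.8]
gripper_width: 0.642
```

```bash
python3 -c "
from h import *
plan(.5655,.185,.081,4)
"
```

```text
t 10.78 tcp [0.5631 0.1887 0.0937] yaw 4.24 tilt 0.08 F [-1.8  3.   3.8] T [ 0.35  0.74 -0.06] w 0.642 q [-0.82  0.41  0.53  1.73 -0.23  1.07 -0.15]
shift [-0.0039  0.0022  0.0127] twist 0.24
```

apply_moves([
  {"x": 0.0015,"y": -0.001,"z": 0.0,"twist": 0},
  {"x": 0,"y": 0,"z": 0.003,"twist": 0},
  {"x": 0,"y": 0,"z": 0.002,"twist": 0},
  {"x": 0,"y": 0,"z": 0,"twist": 0},
  {"x": 0,"y": 0,"z": 0,"twist": 0},
])

```text
clock: 11.2
tcp_pos: [0.5624, 0.1915, 0.0901]
tcp_rot: [0.68, 0.733, 0.002, -0.001]
contact_force: [-4.8, 5.1, 16.2]
gripper_width: 0.641
```

```bash
python3 -c "
from h import *
plan(.5655,.185,.081,4)
"
```

```text
t 11.2 tcp [0.5624 0.1915 0.0901] yaw 4.28 tilt 0.21 F [-4.8  5.1 16.2] T [ 0.7   1.5  -0.17] w 0.641 q [-0.83  0.41  0.52  1.73 -0.24  1.06 -0.15]
shift [-0.0068  0.0026  0.0091] twist 0.28
```

apply_moves([
  {"x": 0,"y": 0,"z": -0.012,"twist": 0},
  {"x": 0,"y": 0,"z": -0.012,"twist": 0},
  {"x": 0,"y": 0,"z": -0.012,"twist": 0},
  {"x": 0,"y": 0,"z": 0,"twist": 0},
  {"x": 0,"y": 0,"z": 0,"twist": 0},
  {"x": 0,"y": 0,"z": 0,"twist": 0},
])

```text
clock: 11.7
tcp_pos: [0.562, 0.189, 0.1242]
tcp_rot: [0.681, 0.733, -0.0, -0.0]
contact_force: [0.2, 0.2, -1.8]
gripper_width: 0.639
```

```bash
python3 -c "
from h import *
plan(.5655,.185,.081,4)
f=optics.grab_frame('side'); p=(263,254)
a=f['image'][p[1]-33:p[1]+37,p[0]-40:p[0]+40]; cv2.imwrite('pics/side6.png',cv2.resize(a,(800,700),interpolation=cv2.INTER_NEAREST)[:600])
a=f['image'][p[1]-20:p[1]+37,p[0]-38:p[0]+38]; cv2.imwrite('pics/side6.png',cv2.resize(a,(760,570),interpolation=cv2.INTER_NEAREST))
m=mask(f['image'],'g'); m[300:]=0;m[:,:235]=0;m[:,300:]=0
ys,xs=np.where(m>0)
for r in range(240,270,2):
  q=xs[ys==r]; print(r,q.min() if len(q) else None,q.max() if len(q) else None)
"
```

```text
t 11.7 tcp [0.562  0.189  0.1242] yaw 4.19 tilt 0.02 F [ 0.2  0.2 -1.8] T [-0.13  0.   -0.  ] w 0.639 q [-0.84  0.37  0.54  1.7  -0.21  1.12 -0.17]
shift [-0.0042  0.0032  0.0432] twist 0.19
240 None None
242 254 274
244 253 274
246 253 275
248 253 274
250 253 275
252 254 274
254 255 274
256 255 273
258 255 273
260 255 273
262 256 273
264 260 269
266 None None
268 None None
```

View pics/side6.png

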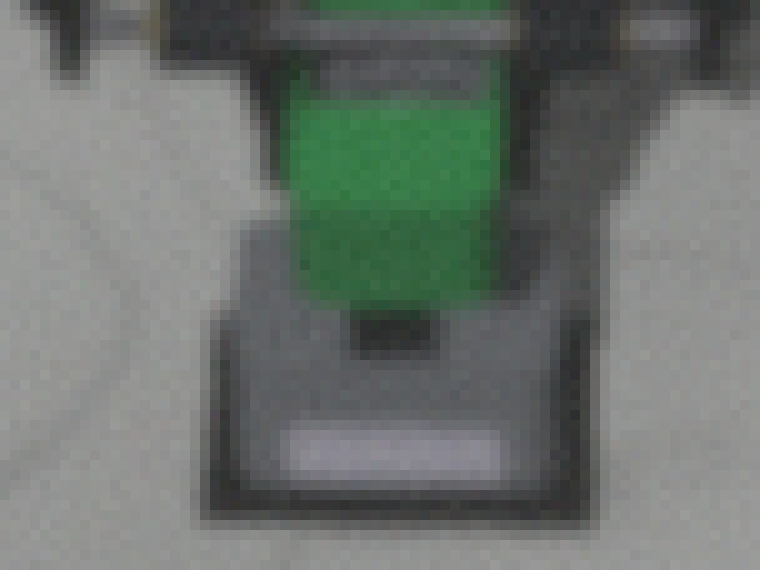

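The block has pitched about 10° in the grip, +y end down, because the key caught the slot's -y end. I'll level it by pressing its +y end on the base top, with the key outside the base.

apply_moves([
  {"x": -0.03,"y": 0,"z": 0,"twist": 0},
  {"x": -0.03,"y": 0,"z": 0,"twist": 0},
  {"x": 0,"y": 0,"z": 0.015,"twist": 0},
  {"x": 0,"y": 0,"z": 0.015,"twist": 0},
  {"x": 0,"y": 0,"z": 0.003,"twist": 0},
  {"x": 0,"y": 0,"z": 0,"twist": 0},
  {"x": 0,"y": 0,"z": 0,"twist": 0},
], grip_force=18)

```text
clock: 12.33
tcp_pos: [0.5665, 0.1295, 0.0916]
tcp_rot: [0.681, 0.733, -0.0, -0.0]
contact_force: [0.8, 0.6, -1.8]
gripper_width: 0.645
```

```bash
cat > v.py <<'E'
from h import *
import sys
plan(*map(float,sys.argv[2:6]))
f=optics.grab_frame('side'); p=(263,254)
a=f['image'][p[1]-34:p[1]+36,p[0]-46:p[0]+46]; cv2.imwrite('pics/%s.png'%sys.argv[1],cv2.resize(a,(782,595),interpolation=cv2.INTER_CUBIC))
E
python3 v.py side7 .5655 .129 .081 4
```

```text
t 12.33 tcp [0.5665 0.1295 0.0916] yaw 4.23 tilt 0.03 F [ 0.8  0.6 -1.8] T [-0.08  0.01  0.  ] w 0.645 q [-0.75  0.39  0.55  1.77 -0.23  1.05 -0.05]
shift [-0.0005 -0.001   0.0106] twist 0.23
```

View pics/side7.png

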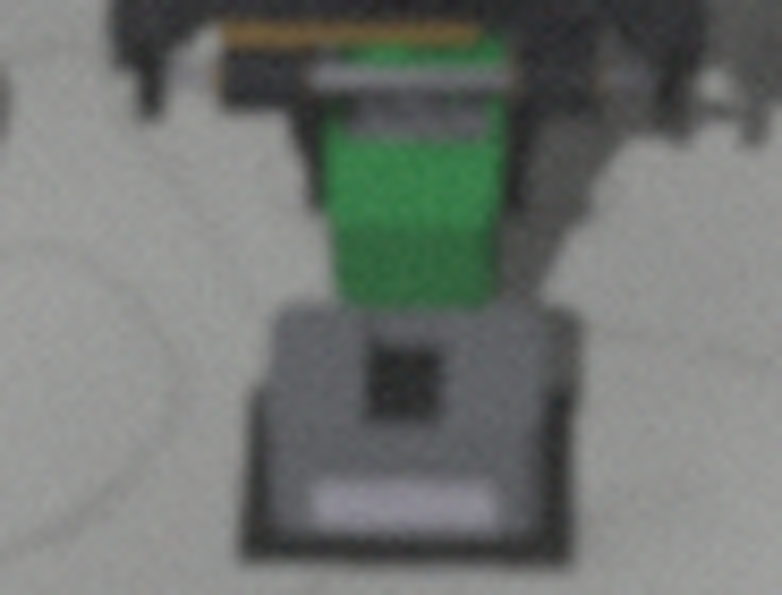

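apply_moves([
  {"x": 0.005,"y": 0,"z": 0,"twist": 0},
  {"x": 0,"y": 0,"z": 0.003,"twist": 0},
  {"x": 0,"y": 0,"z": 0.003,"twist": 0},
  {"x": 0,"y": 0,"z": 0.003,"twist": 0},
  {"x": 0,"y": 0,"z": 0.002,"twist": 0},
  {"x": 0,"y": 0,"z": 0,"twist": 0},
  {"x": 0,"y": 0,"z": 0,"twist": 0},
])

```text
clock: 12.97
tcp_pos: [0.5667, 0.1334, 0.0809]
tcp_rot: [0.681, 0.732, 0.0, 0.0]
contact_force: [0.6, -2.6, 3.3]
gripper_width: 0.643
```

```bash
python3 v.py side8 .5655 .129 .081 4
```

```text
t 12.97 tcp [0.5667 0.1334 0.0809] yaw 4.15 tilt 0.06 F [ 0.6 -2.6  3.3] T [-0.59  0.09  0.01] w 0.643 q [-0.76  0.4   0.55  1.77 -0.24  1.03 -0.05]
shift [-0.0043 -0.0015 -0.0001] twist 0.15
```

View pics/side8.png

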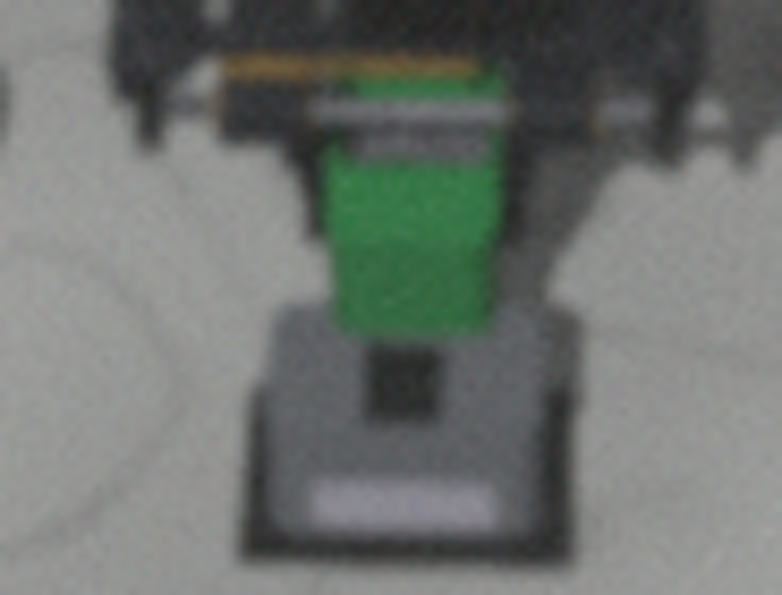

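apply_moves([
  {"x": 0,"y": 0,"z": 0.002,"twist": 0},
  {"x": 0,"y": 0,"z": 0.001,"twist": 0},
  {"x": 0,"y": 0,"z": 0,"twist": 0},
  {"x": 0,"y": 0,"z": 0,"twist": 0},
])

```text
clock: 13.35
tcp_pos: [0.5668, 0.1328, 0.0783]
tcp_rot: [0.681, 0.732, 0.0, 0.001]
contact_force: [-1.7, -6.4, 9.9]
gripper_width: 0.646
```

```bash
python3 v.py side9 .5655 .129 .081 4
```

```text
t 13.35 tcp [0.5668 0.1328 0.0783] yaw 4.13 tilt 0.08 F [-1.7 -6.4  9.9] T [-1.29  0.53  0.09] w 0.646 q [-0.75  0.41  0.54  1.77 -0.24  1.03 -0.05]
shift [-0.0037 -0.0016 -0.0027] twist 0.13
```

View pics/side9.png

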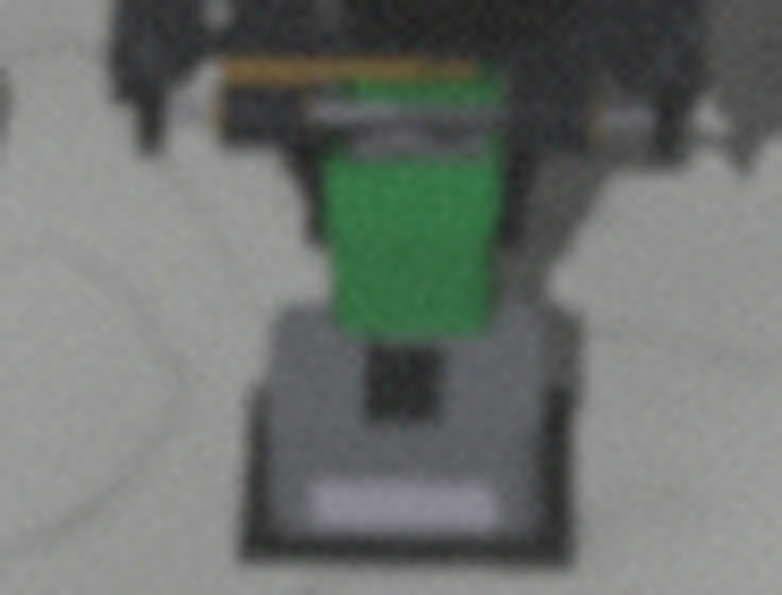

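apply_moves([
  {"x": 0,"y": 0,"z": -0.015,"twist": 0},
  {"x": 0,"y": 0,"z": -0.026,"twist": 0},
  {"x": 0.027,"y": 0,"z": 0,"twist": 0},
  {"x": 0.027,"y": 0,"z": 0,"twist": 0},
  {"x": 0,"y": 0,"z": 0,"twist": 0},
  {"x": 0,"y": 0,"z": 0,"twist": 0},
  {"x": 0,"y": 0,"z": 0,"twist": 0},
])

```text
clock: 13.98
tcp_pos: [0.5619, 0.1879, 0.118]
tcp_rot: [0.681, 0.733, -0.0, -0.0]
contact_force: [0.2, -0.0, -1.4]
gripper_width: 0.635
```

```bash
python3 v.py side10 .5645 .187 .12 4
```

```text
t 13.98 tcp [0.5619 0.1879 0.118 ] yaw 4.22 tilt 0.05 F [ 0.2 -0.  -1.4] T [-0.14  0.01 -0.03] w 0.635 q [-0.84  0.38  0.54  1.71 -0.21  1.11 -0.16]
shift [-0.0011  0.0025 -0.002 ] twist 0.22
```

View pics/side10.png

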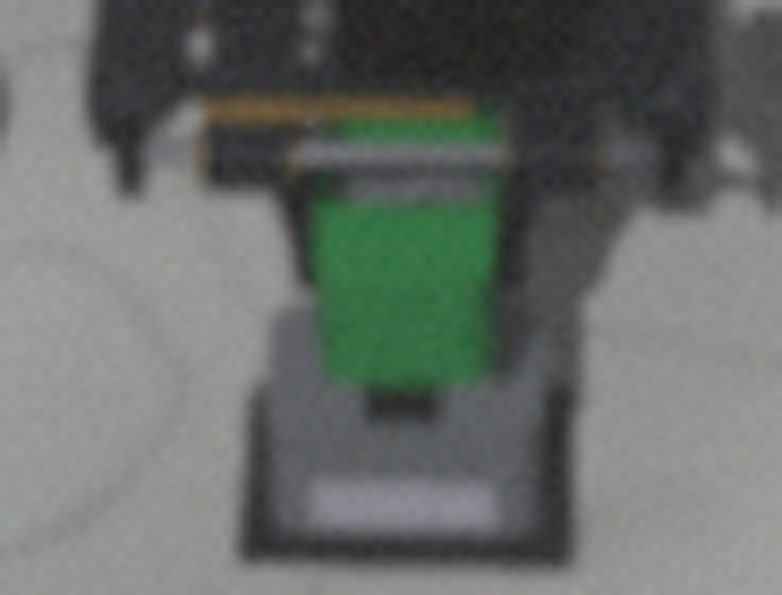

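```bash
python3 -c "
from h import *
f=optics.grab_frame('top'); m=mask(f['image'],'g'); m[:,:200]=0; m[:,280:]=0
ys,xs=np.where(m>0); print(xs.max(),ys.min(),ys.max())
for r in range(ys.min(),ys.max()+1,2):
  q=xs[ys==r]; print(r,q.min(),q.max(), f['image'][r,q.max()-3:q.max()+3,1])
zb=.118-.0183
for r in (197,201,205):
  q=xs[ys==r]; print(ray(f,(q.max()+.5,r),zb).round(4))
a=f['image'][175:232,195:271]; cv2.imwrite('pics/top10.png',cv2.resize(a,(760,570),interpolation=cv2.INTER_NEAREST))
"
```

```text
245 189 204
189 242 244 [69 65 75 80 74 76]
191 243 245 [ 68  86 109 102  76  98]
193 244 245 [67 72 81 91 62 83]
195 243 243 [71 67 67 68 66 66]Traceback (most recent call last):
  File "<string>", line 6, in <module>
    q=xs[ys==r]; print(r,q.min(),q.max(), f['image'][r,q.max()-3:q.max()+3,1])
                         ~~~~~^^
    return umr_minimum(a, axis, None, out, keepdims, initial, where)
ValueError: zero-size array to reduction operation minimum which has no identity
```

```bash
python3 -c "
from h import *
f=optics.grab_frame('top')
a=f['image'][175:232,205:281]; cv2.imwrite('pics/top10.png',cv2.resize(a,(760,570),interpolation=cv2.INTER_NEAREST))
th=np.radians(94.2); bx=np.array([np.cos(th),np.sin(th)]); by=np.array([-bx[1],bx[0]])
for y in(.183,.1879):
 for z in(.0997,.1497):
  print(y,z,[((proj(f,[[*(np.array([.562,y])-.046*bx+s*.022*by),z]])[0]-[205,175]+.5)*10).round(0) for s in(-1,1)])
"
```

```text
0.183 0.0997 [array([420., 190.]), array([427., 331.])]
0.183 0.1497 [array([405., 156.]), array([413., 302.])]
0.1879 0.0997 [array([404., 190.]), array([411., 331.])]
0.1879 0.1497 [array([388., 156.]), array([396., 302.])]
```

View pics/top10.png

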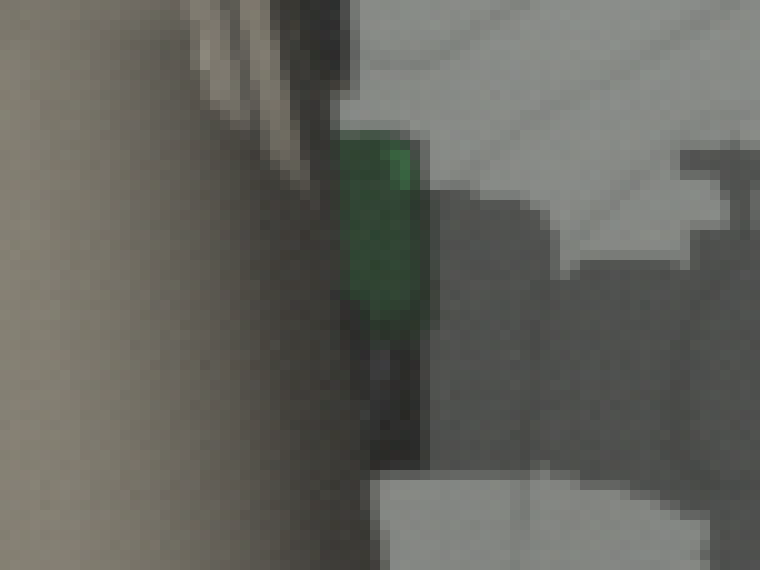

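apply_moves([
  {"x": 0.0025,"y": 0.001,"z": 0.01,"twist": 0},
  {"x": 0,"y": 0,"z": 0.01,"twist": 0},
  {"x": 0,"y": 0,"z": 0.004,"twist": 0},
  {"x": 0,"y": 0,"z": 0.002,"twist": 0},
  {"x": 0,"y": 0,"z": 0,"twist": 0},
  {"x": 0,"y": 0,"z": 0,"twist": 0},
])

```text
clock: 14.63
tcp_pos: [0.5631, 0.1905, 0.0924]
tcp_rot: [0.681, 0.732, -0.0, -0.0]
contact_force: [0.6, 0.1, -1.0]
gripper_width: 0.642
```

```bash
python3 v.py side11 .5635 .1905 .079 4
```

```text
t 14.63 tcp [0.5631 0.1905 0.0924] yaw 4.19 tilt 0.01 F [ 0.6  0.1 -1. ] T [-0.09  0.08 -0.05] w 0.642 q [-0.83  0.41  0.53  1.73 -0.23  1.06 -0.15]
shift [-0.      0.0004  0.0134] twist 0.19
```

No contact force yet. I'll continue slowly.

apply_moves([
  {"x": 0,"y": 0,"z": 0.003,"twist": 0},
  {"x": 0,"y": 0,"z": 0.002,"twist": 0},
  {"x": 0,"y": 0,"z": 0,"twist": 0},
  {"x": 0,"y": 0,"z": 0,"twist": 0},
])

```text
clock: 15.02
tcp_pos: [0.563, 0.1907, 0.0875]
tcp_rot: [0.681, 0.733, -0.0, -0.0]
contact_force: [0.9, -0.1, -1.5]
gripper_width: 0.641
```

apply_moves([
  {"x": 0,"y": 0,"z": 0.003,"twist": 0},
  {"x": 0,"y": 0,"z": 0.003,"twist": 0},
  {"x": 0,"y": 0,"z": 0,"twist": 0},
  {"x": 0,"y": 0,"z": 0,"twist": 0},
])

```text
clock: 15.35
tcp_pos: [0.5629, 0.1906, 0.0812]
tcp_rot: [0.681, 0.733, -0.0, -0.0]
contact_force: [0.6, -0.0, -1.4]
gripper_width: 0.645
```

```bash
python3 v.py side12 .5635 .1905 .079 4
```

```text
t 15.35 tcp [0.5629 0.1906 0.0812] yaw 4.2 tilt 0.03 F [ 0.6 -0.  -1.4] T [-0.03  0.06 -0.01] w 0.645 q [-0.82  0.43  0.52  1.74 -0.24  1.04 -0.15]
shift [-0.0002  0.0006  0.0022] twist 0.2
```

View pics/side12.png

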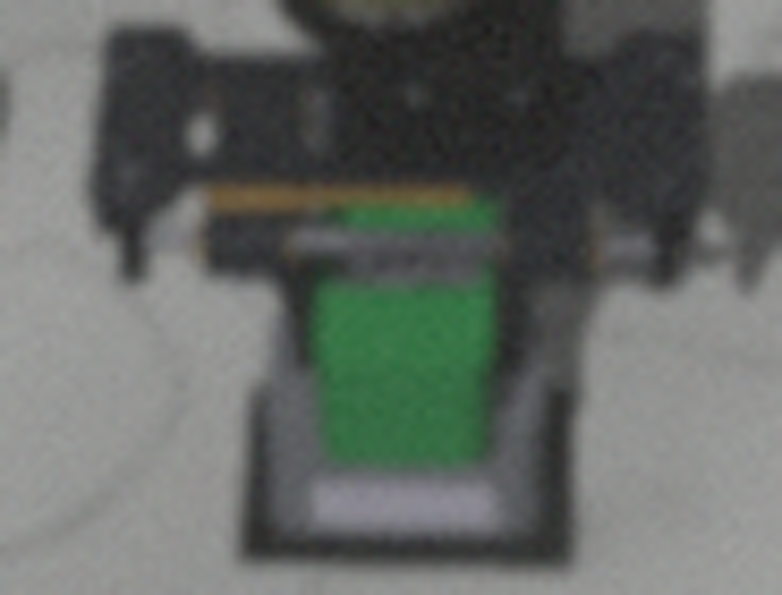

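The key went in freely. I'll lower to contact, then open the jaws, shift 6 mm to re-centre on the block, and regrip.

apply_moves([
  {"x": 0,"y": 0,"z": 0.002,"twist": 0},
  {"x": 0,"y": 0,"z": 0.002,"twist": 0},
  {"x": 0,"y": 0,"z": 0,"twist": 0},
  {"x": 0,"y": 0,"z": 0,"twist": 0},
])

```text
clock: 15.73
tcp_pos: [0.5633, 0.1905, 0.0778]
tcp_rot: [0.681, 0.732, 0.0, 0.0]
contact_force: [-0.7, -1.5, 2.1]
gripper_width: 0.643
```

apply_moves([
  {"x": 0,"y": 0,"z": 0,"twist": 0},
  {"x": 0,"y": 0,"z": 0,"twist": 0},
  {"x": 0,"y": 0,"z": 0,"twist": 0},
  {"x": -0.006,"y": 0,"z": 0,"twist": 0},
  {"x": 0,"y": 0,"z": 0,"twist": 0},
  {"x": 0,"y": 0,"z": 0,"twist": 0},
], jaw=85)

```text
clock: 16.23
tcp_pos: [0.5636, 0.184, 0.0775]
tcp_rot: [0.681, 0.732, -0.0, 0.0]
contact_force: [-0.5, -0.2, 0.3]
gripper_width: 0.844
```

```bash
python3 v.py side13 .5645 .1845 .081 4
```

```text
t 16.23 tcp [0.5636 0.184  0.0775] yaw 4.15 tilt 0.01 F [-0.5 -0.2  0.3] T [-0.09  0.05  0.05] w 0.844 q [-0.81  0.43  0.52  1.74 -0.24  1.04 -0.13]
shift [ 0.0004  0.0009 -0.0035] twist 0.15
```

View pics/side13.png

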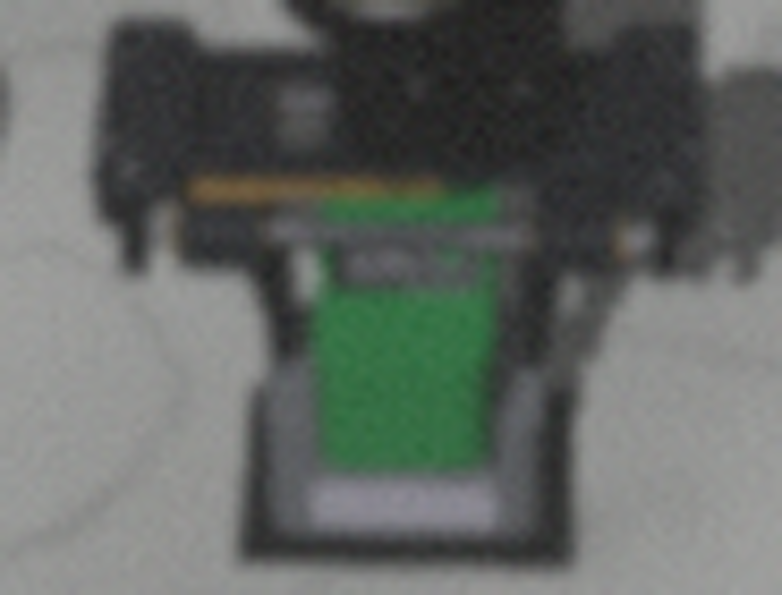

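apply_moves([
  {"x": 0.0005,"y": 0.001,"z": -0.001,"twist": 0},
  {"x": 0,"y": 0,"z": 0,"twist": 0},
  {"x": 0,"y": 0,"z": 0,"twist": 0},
  {"x": 0,"y": 0,"z": 0,"twist": 0},
  {"x": 0,"y": 0,"z": 0,"twist": 0},
  {"x": 0,"y": 0,"z": 0,"twist": 0},
], jaw=50, grip_force=20)

```text
clock: 16.78
tcp_pos: [0.5644, 0.1854, 0.0786]
tcp_rot: [0.681, 0.733, 0.0, -0.0]
contact_force: [0.3, 0.4, 0.7]
gripper_width: 0.644
```

apply_moves([
  {"x": 0,"y": 0,"z": 0,"twist": 5},
  {"x": 0,"y": 0,"z": 0,"twist": 5},
  {"x": 0,"y": 0,"z": 0,"twist": 5},
  {"x": 0,"y": 0,"z": 0,"twist": 0},
])

```text
clock: 17.12
tcp_pos: [0.5645, 0.1853, 0.0786]
tcp_rot: [0.772, 0.636, 0.0, 0.0]
contact_force: [-0.2, -0.5, 0.1]
gripper_width: 0.642
```

```bash
python3 v.py side14 .5645 .1845 .081 -86
```

```text
t 17.12 tcp [0.5645 0.1853 0.0786] yaw -11.03 tilt 0.01 F [-0.2 -0.5  0.1] T [-0.03  0.12 -0.04] w 0.642 q [-0.86  0.44  0.58  1.74 -0.27  1.04 -0.38]
shift [-0.0008  0.0001 -0.0024] twist 74.97
```

Turning freely, no forces. Continuing.

apply_moves([
  {"x": 0,"y": 0,"z": 0,"twist": 6},
  {"x": 0,"y": 0,"z": 0,"twist": 6},
  {"x": 0,"y": 0,"z": 0,"twist": 6},
  {"x": 0,"y": 0,"z": 0,"twist": 6},
  {"x": 0,"y": 0,"z": 0,"twist": 6},
  {"x": 0,"y": 0,"z": 0,"twist": 0},
])

```text
clock: 17.67
tcp_pos: [0.5645, 0.1854, 0.0786]
tcp_rot: [0.91, 0.416, 0.0, 0.0]
contact_force: [0.3, 0.2, 0.5]
gripper_width: 0.647
```

apply_moves([
  {"x": 0,"y": 0,"z": 0,"twist": 6},
  {"x": 0,"y": 0,"z": 0,"twist": 6},
  {"x": 0,"y": 0,"z": 0,"twist": 6},
  {"x": 0,"y": 0,"z": 0,"twist": 6},
  {"x": 0,"y": 0,"z": 0,"twist": 6},
  {"x": 0,"y": 0,"z": 0,"twist": 6},
  {"x": 0,"y": 0,"z": 0,"twist": 5},
  {"x": 0,"y": 0,"z": 0,"twist": 0},
  {"x": 0,"y": 0,"z": 0,"twist": 0},
])

```text
clock: 18.42
tcp_pos: [0.5646, 0.1853, 0.0785]
tcp_rot: [0.997, 0.075, 0.0, 0.0]
contact_force: [-0.1, 0.3, -0.0]
gripper_width: 0.643
```

```bash
python3 v.py side15 .5645 .1845 .081 -86
```

```text
t 18.42 tcp [0.5646 0.1853 0.0785] yaw -81.42 tilt 0.02 F [-0.1  0.3 -0. ] T [ 0.05 -0.02  0.  ] w 0.643 q [-1.04  0.51  0.83  1.75 -0.43  1.07 -1.49]
shift [-0.0002  0.0008 -0.0025] twist 4.58
```

View pics/side15.png

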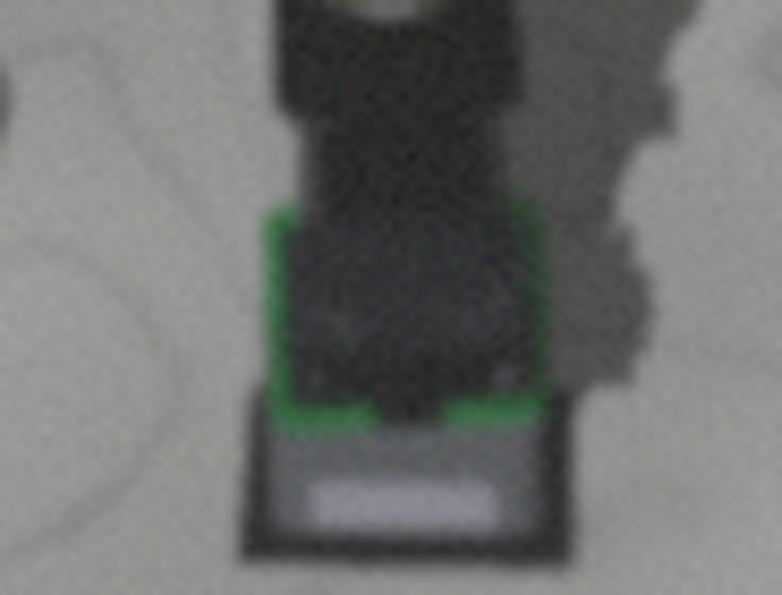

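apply_moves([
  {"x": 0,"y": 0,"z": 0,"twist": 2},
  {"x": 0,"y": 0,"z": 0,"twist": 2},
  {"x": 0,"y": 0,"z": 0,"twist": 1.5},
  {"x": 0,"y": 0,"z": 0,"twist": 0},
  {"x": 0,"y": 0,"z": 0,"twist": 0},
])

```text
clock: 18.88
tcp_pos: [0.5645, 0.1853, 0.0786]
tcp_rot: [1.0, 0.025, 0.0, -0.0]
contact_force: [-0.3, -0.8, 0.9]
gripper_width: 0.641
```

```bash
python3 v.py side16 .5645 .1845 .081 -86
```

```text
t 18.88 tcp [0.5645 0.1853 0.0786] yaw -87.15 tilt 0.01 F [-0.3 -0.8  0.9] T [0.04 0.1  0.  ] w 0.641 q [-1.06  0.52  0.85  1.75 -0.44  1.07 -1.57]
shift [-0.      0.0008 -0.0024] twist -1.15
```

apply_moves([
  {"x": 0,"y": 0,"z": 0,"twist": 1},
  {"x": 0,"y": 0,"z": 0,"twist": 1},
  {"x": 0,"y": 0,"z": 0,"twist": 0},
  {"x": 0,"y": 0,"z": 0,"twist": 0},
])

```text
clock: 19.27
tcp_pos: [0.5646, 0.1858, 0.0786]
tcp_rot: [1.0, 0.006, 0.0, -0.0]
contact_force: [1.7, 4.2, -0.4]
gripper_width: 0.642
```

```bash
python3 v.py side17 .5645 .1845 .081 -86
```

```text
t 19.27 tcp [0.5646 0.1858 0.0786] yaw -89.26 tilt 0.04 F [ 1.7  4.2 -0.4] T [ 0.81 -0.24  0.07] w 0.642 q [-1.06  0.52  0.86  1.75 -0.45  1.07 -1.61]
shift [-0.0001  0.0013 -0.0024] twist -3.26
```

apply_moves([
  {"x": 0,"y": 0,"z": 0,"twist": -1.5},
  {"x": 0,"y": 0,"z": 0,"twist": 0},
])

```text
clock: 19.48
tcp_pos: [0.5643, 0.1853, 0.0786]
tcp_rot: [1.0, 0.021, -0.0, -0.0]
contact_force: [0.4, 2.5, 0.4]
gripper_width: 0.645
```

apply_moves([
  {"x": 0,"y": 0,"z": 0,"twist": 0},
  {"x": 0,"y": 0,"z": 0,"twist": 0},
  {"x": 0,"y": 0,"z": 0,"twist": 0},
  {"x": 0,"y": 0,"z": -0.02,"twist": 0},
  {"x": 0,"y": 0,"z": -0.03,"twist": 0},
  {"x": 0,"y": 0,"z": -0.04,"twist": 0},
  {"x": 0,"y": 0,"z": -0.04,"twist": 0},
  {"x": 0,"y": 0,"z": 0,"twist": 0},
  {"x": 0,"y": 0,"z": 0,"twist": 0},
], jaw=100)

```text
clock: 20.23
tcp_pos: [0.5655, 0.1851, 0.2107]
tcp_rot: [1.0, 0.019, 0.002, -0.001]
contact_force: [-0.7, 0.4, -0.7]
gripper_width: 1.0
```

```bash
python3 v.py side18 .501 -.2015 .2 -73.6; python3 -c "
from h import *
f=optics.grab_frame('top'); a=f['image'][160:260,320:400]; cv2.imwrite('pics/top18.png',cv2.resize(a,(480,600),interpolation=cv2.INTER_NEAREST))"
```

```text
t 20.23 tcp [0.5655 0.1851 0.2107] yaw -87.82 tilt 0.21 F [-0.7  0.4 -0.7] T [-0.02  0.18 -0.01] w 1.0 q [-1.13  0.38  0.95  1.62 -0.32  1.31 -1.67]
shift [-0.0792  0.3839  0.0097] twist -14.22
```

View pics/side18.png

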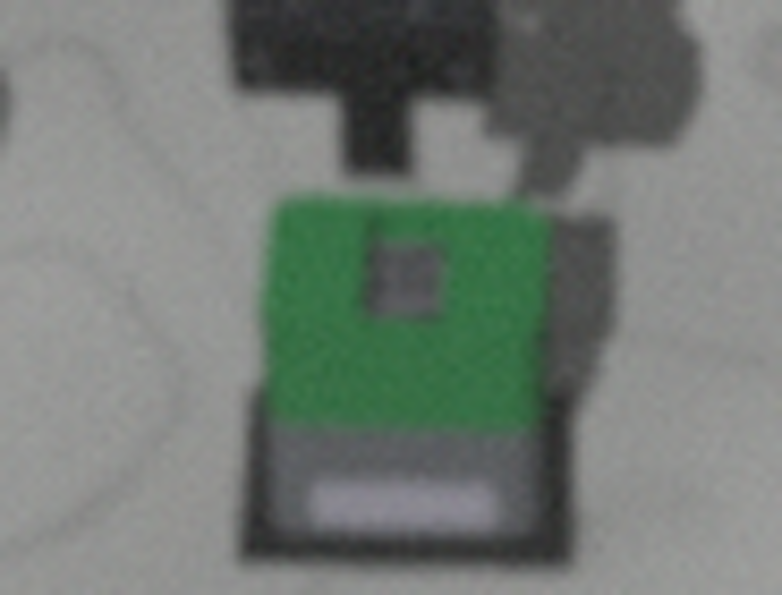

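View pics/top18.png

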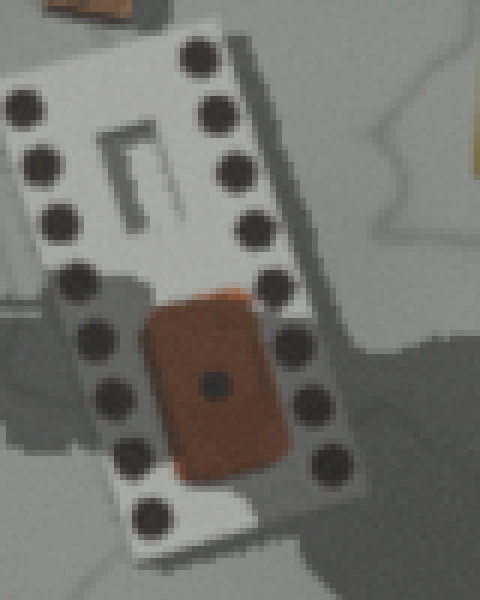

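```bash
python3 -c "
from h import *
f=optics.grab_frame('top')
print('well',ray(f,np.array([143,178])/6-.5+[320,160],.024))
print('dot',ray(f,np.array([215,385])/6-.5+[320,160],.06))
g=optics.grab_frame('side'); a=g['image'][160:195,272:322]; cv2.imwrite('pics/side19.png',cv2.resize(a,(800,560),interpolation=cv2.INTER_NEAREST))
def quad(n,F,c,z,off,s):
  W=ray(F,np.array(c)/s-.5+np.array(off),z)[:,:2]; print(n,W.round(4).tolist(),W.mean(0).round(4))
# hopper top-face outline: left/top/right/bottom edge mids
quad('hop',f,[(142,325),(250,290),(290,440),(180,482)],.074,(320,160),6)
m=mask(f['image'],'o'); m[:200]=0;m[245:]=0;m[:,335:338]=0;m[:,372:]=0
q=max(cv2.findContours(cv2.inRange(cv2.cvtColor(f['image'],cv2.COLOR_BGR2HSV),(3,100,40),(16,255,255))[200:245,335:372].copy(),0,1)[0],key=cv2.contourArea)
b=cv2.boxPoints(cv2.minAreaRect(q))+[335,200]; print((b-[320,160])*6); W=ray(f,b,.074);print(W.round(4)[:,:2].tolist(),W.mean(0))
"
```

```text
well [[ 0.61832217 -0.1664765   0.024     ]]
dot [[ 0.50116906 -0.19871429  0.06      ]]
hop [[0.5303, -0.1598], [0.5489, -0.2158], [0.471, -0.2349], [0.449, -0.1782]] [ 0.4998 -0.1972]
[[130.56882763 317.22936058]
 [237.90827179 285.02751732]
 [287.61470032 450.71562195]
 [180.2752533  482.91746521]]
[[0.5327, -0.1554], [0.5499, -0.2112], [0.4639, -0.2351], [0.447, -0.1798]] [ 0.49838983 -0.19537931  0.074     ]
```

View pics/side19.png

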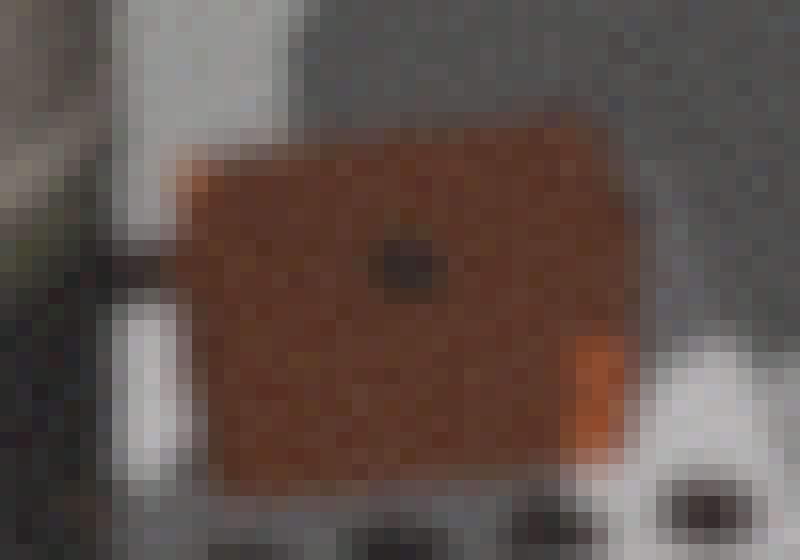

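```bash
python3 -c "
from h import *
g=optics.grab_frame('side')
W=ray(g,np.array([(208,492),(622,462)])/16-.5+[272,160],.024);print(W, W.mean(0)[:2]-.028*np.array([-.282,.959]))
W=ray(g,np.array([(172,160),(590,110)])/16-.5+[272,160],.074);print(W, W.mean(0)[:2]+.028*np.array([-.282,.959]))
"
```

```text
[[ 0.53736886 -0.16661063  0.024     ]
 [ 0.45183071 -0.18369029  0.024     ]] [ 0.50249578 -0.20200246]
[[ 0.54910627 -0.2138729   0.074     ]
 [ 0.46306846 -0.23805818  0.074     ]] [ 0.49819137 -0.19911354]
```

apply_moves([
  {"x": -0.0068,"y": 0.032,"z": 0,"twist": 0},
  {"x": -0.0068,"y": 0.032,"z": 0,"twist": 0},
  {"x": -0.0068,"y": 0.032,"z": 0,"twist": 0},
  {"x": -0.0068,"y": 0.032,"z": 0,"twist": 0},
  {"x": -0.0068,"y": 0.032,"z": 0,"twist": 0},
  {"x": -0.0068,"y": 0.032,"z": 0,"twist": 0},
  {"x": -0.0068,"y": 0.032,"z": 0,"twist": 0},
  {"x": -0.0068,"y": 0.032,"z": 0,"twist": 0},
  {"x": -0.0068,"y": 0.032,"z": 0,"twist": 0},
  {"x": -0.0068,"y": 0.032,"z": 0,"twist": 0},
  {"x": -0.0068,"y": 0.032,"z": 0,"twist": 0},
  {"x": -0.0068,"y": 0.032,"z": 0,"twist": 0},
])

```text
clock: 21.48
tcp_pos: [0.4968, -0.2029, 0.2079]
tcp_rot: [1.0, 0.019, -0.0, -0.0]
contact_force: [1.2, -0.6, -0.2]
gripper_width: 0.997
```

apply_moves([
  {"x": 0,"y": 0,"z": 0.03,"twist": -7.1},
  {"x": 0,"y": 0,"z": 0.03,"twist": -7.1},
  {"x": 0,"y": 0,"z": 0.03,"twist": 0},
  {"x": 0,"y": 0,"z": 0,"twist": 0},
  {"x": 0,"y": 0,"z": 0,"twist": 0},
])

```text
clock: 21.9
tcp_pos: [0.4963, -0.2017, 0.1176]
tcp_rot: [0.99, 0.142, -0.002, -0.0]
contact_force: [0.3, -0.8, 0.7]
gripper_width: 1.001
```

```bash
python3 -c "
from h import *
plan(.499,-.2008,.044,-73.6)
f=optics.grab_frame('side'); p=(297,172)
a=f['image'][p[1]-38:p[1]+37,p[0]-50:p[0]+50]; cv2.imwrite('pics/side20.png',cv2.resize(a,(800,600),interpolation=cv2.INTER_CUBIC))
f=optics.grab_frame('top'); p=(357,224)
a=f['image'][p[1]-38:p[1]+37,p[0]-50:p[0]+50]; cv2.imwrite('pics/top20.png',cv2.resize(a,(800,600),interpolation=cv2.INTER_CUBIC))"
```

```text
t 21.9 tcp [ 0.4963 -0.2017  0.1176] yaw -73.71 tilt 0.22 F [ 0.3 -0.8  0.7] T [-0.1   0.16 -0.  ] w 1.001 q [-0.54  0.36  1.    1.87 -0.33  1.1  -0.7 ]
shift [ 0.0031 -0.0001  0.0736] twist -0.11
```

View pics/side20.png

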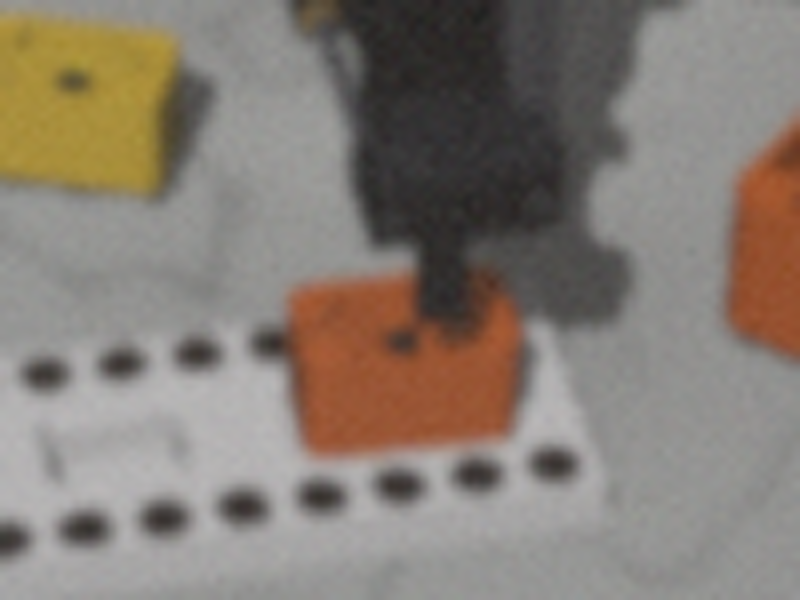

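View pics/top20.png

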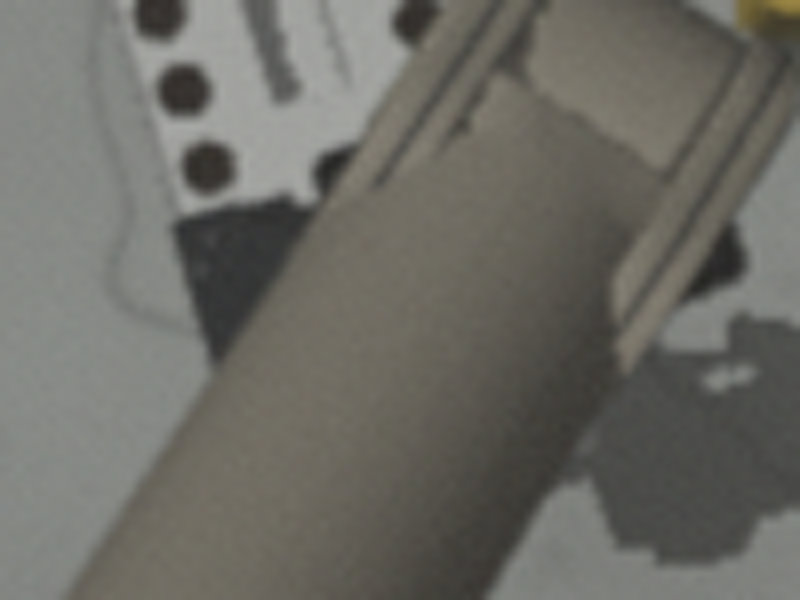

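```bash
python3 -c "
from h import *
g=optics.grab_frame('side')
ex=np.array([np.cos(np.radians(16.3)),np.sin(np.radians(16.3))]);ey=np.array([-ex[1],ex[0]])
def P(c,a,b,z): return proj(g,[[*(np.array(c)+a*ex+b*ey),z]])[0]
# hover1, crop origin (259-65,176-50) s6
o=np.array([194,126]); 
print('h1 finger',(P((.6192,-.1662),0,.051,.114)-o+.5)*6)
for c in((.6162,-.167),(.620,-.166)): print([((P(c,a,.028,z)-o+.5)*6).round() for a in(-.046,.046) for z in(.024,.074)])
o=np.array([247,134])
print('h2 finger',(P((.4963,-.2017),0,.051,.112)-o+.5)*8)
for c in((.498,-.201),(.501,-.201)): print([((P(c,a,.028,z)-o+.5)*8).round() for a in(-.046,.046) for z in(.024,.074)])
"
```

```text
h1 finger [411.08353766 314.51013188]
[array([496., 402.]), array([495., 333.]), array([332., 423.]), array([328., 355.])]
[array([489., 403.]), array([488., 334.]), array([324., 424.]), array([320., 355.])]
h2 finger [439.78826611 319.50851338]
[array([525., 435.]), array([530., 343.]), array([310., 463.]), array([311., 371.])]
[array([518., 434.]), array([523., 342.]), array([303., 463.]), array([303., 371.])]
```

apply_moves([
  {"x": 0.0035,"y": 0,"z": 0.015,"twist": 0},
  {"x": 0,"y": 0,"z": 0.02,"twist": 0},
  {"x": 0,"y": 0,"z": 0.02,"twist": 0},
  {"x": 0,"y": 0,"z": 0.018,"twist": 0},
  {"x": 0,"y": 0,"z": 0,"twist": 0},
  {"x": 0,"y": 0,"z": 0,"twist": 0},
])

```text
clock: 22.55
tcp_pos: [0.5015, -0.2007, 0.0465]
tcp_rot: [0.99, 0.143, 0.0, 0.0]
contact_force: [0.7, 0.3, -0.2]
gripper_width: 0.997
```

apply_moves([
  {"x": 0,"y": 0,"z": 0,"twist": 0},
  {"x": 0,"y": 0,"z": 0,"twist": 0},
  {"x": 0,"y": 0,"z": 0,"twist": 0},
  {"x": 0,"y": 0,"z": 0,"twist": 0},
  {"x": 0,"y": 0,"z": 0,"twist": 0},
  {"x": 0,"y": 0,"z": 0,"twist": 0},
  {"x": 0,"y": 0,"z": 0,"twist": 0},
  {"x": 0,"y": 0,"z": 0,"twist": 0},
], jaw=50, grip_force=35)

```text
clock: 23.22
tcp_pos: [0.5012, -0.2003, 0.0458]
tcp_rot: [0.99, 0.143, 0.0, -0.0]
contact_force: [-1.2, 2.1, 5.8]
gripper_width: 0.642
```

apply_moves([
  {"x": 0,"y": 0,"z": -0.01,"twist": 0},
  {"x": 0,"y": 0,"z": -0.015,"twist": 0},
  {"x": 0,"y": 0,"z": -0.025,"twist": 0},
  {"x": 0,"y": 0,"z": -0.035,"twist": 0},
  {"x": 0,"y": 0,"z": -0.04,"twist": 0},
  {"x": 0,"y": 0,"z": -0.04,"twist": 0},
  {"x": 0,"y": 0,"z": 0,"twist": -6.5},
  {"x": 0,"y": 0,"z": 0,"twist": -6.5},
  {"x": 0,"y": 0,"z": 0,"twist": -6.5},
  {"x": 0,"y": 0,"z": 0,"twist": -6.5},
  {"x": 0,"y": 0,"z": 0,"twist": -6.5},
  {"x": 0,"y": 0,"z": 0,"twist": -6.5},
])

```text
clock: 24.22
tcp_pos: [0.5007, -0.201, 0.2109]
tcp_rot: [0.884, 0.467, -0.0, 0.0]
contact_force: [-0.3, 0.0, -0.6]
gripper_width: 0.642
```

apply_moves([
  {"x": 0,"y": 0,"z": 0,"twist": -6.5},
  {"x": 0,"y": 0,"z": 0,"twist": -6.5},
  {"x": 0,"y": 0,"z": 0,"twist": -6.5},
  {"x": 0,"y": 0,"z": 0,"twist": -6.5},
  {"x": 0,"y": 0,"z": 0,"twist": -6.5},
  {"x": 0,"y": 0,"z": 0,"twist": -6.2},
  {"x": 0,"y": 0,"z": 0,"twist": 0},
  {"x": 0,"y": 0,"z": 0,"twist": 0},
])

```text
clock: 24.88
tcp_pos: [0.5008, -0.201, 0.2108]
tcp_rot: [0.683, 0.731, 0.0, 0.0]
contact_force: [0.2, 0.6, -1.6]
gripper_width: 0.64
```

```bash
python3 -c "
from h import *
plan(.564,.1845,.205,3.5)"
```

```text
t 24.88 tcp [ 0.5008 -0.201   0.2108] yaw 3.87 tilt 0.01 F [ 0.2  0.6 -1.6] T [-0.05  0.05  0.03] w 0.64 q [-0.46  0.19  0.86  1.75 -0.15  1.27  0.5 ]
shift [0.3803 0.0891 0.0058] twist 0.37
```

apply_moves([
  {"x": 0.0317,"y": 0.0074,"z": 0,"twist": 0},
  {"x": 0.0317,"y": 0.0074,"z": 0,"twist": 0},
  {"x": 0.0317,"y": 0.0074,"z": 0,"twist": 0},
  {"x": 0.0317,"y": 0.0074,"z": 0,"twist": 0},
  {"x": 0.0317,"y": 0.0074,"z": 0,"twist": 0},
  {"x": 0.0317,"y": 0.0074,"z": 0,"twist": 0},
  {"x": 0.0317,"y": 0.0074,"z": 0,"twist": 0},
  {"x": 0.0317,"y": 0.0074,"z": 0,"twist": 0},
  {"x": 0.0317,"y": 0.0074,"z": 0,"twist": 0},
  {"x": 0.0317,"y": 0.0074,"z": 0,"twist": 0},
  {"x": 0.0317,"y": 0.0074,"z": 0,"twist": 0},
  {"x": 0.0317,"y": 0.0074,"z": 0,"twist": 0},
])

```text
clock: 25.88
tcp_pos: [0.5624, 0.1867, 0.2106]
tcp_rot: [0.683, 0.73, -0.0, 0.0]
contact_force: [0.6, -0.3, -0.0]
gripper_width: 0.641
```

apply_moves([
  {"x": 0,"y": 0,"z": 0.02,"twist": 0},
  {"x": 0,"y": 0,"z": 0.01,"twist": 0},
  {"x": 0,"y": 0,"z": 0,"twist": 0},
  {"x": 0,"y": 0,"z": 0,"twist": 0},
])

```text
clock: 26.22
tcp_pos: [0.5623, 0.1837, 0.1805]
tcp_rot: [0.683, 0.731, -0.001, 0.0]
contact_force: [0.1, 0.3, -1.0]
gripper_width: 0.639
```

```bash
python3 v.py side21 .564 .1845 .1318 3.5; python3 -c "
from h import *
f=optics.grab_frame('top')
a=f['image'][165:222,205:281]; cv2.imwrite('pics/top21.png',cv2.resize(a,(760,570),interpolation=cv2.INTER_NEAREST))
s=status.get_state(); c=np.array(s['tcp_pos']); zb=c[2]-.0218
th=np.radians(93.9); bx=np.array([np.cos(th),np.sin(th)]); by=np.array([-bx[1],bx[0]])
for o in(0,-.004):
 for z in(zb,zb+.05):
  print(o,z.round(3),[((proj(f,[[*(c[:2]+(o-.046)*bx+s*.022*by),z]])[0]-[205,165]+.5)*10).round(0) for s in(-1,1)])
g=optics.grab_frame('side')
for o in(0,-.004):
 for z in(zb,zb+.05):
  print(o,z.round(3),[((proj(g,[[*(c[:2]+(o+.046)*bx+s*.028*by),z]])[0]-[217,220]+.5)*8.5).round(0) for s in(-1,1)])
"
```

```text
t 26.22 tcp [0.5623 0.1837 0.1805] yaw 3.9 tilt 0.08 F [ 0.1  0.3 -1. ] T [-0.09  0.06  0.01] w 0.639 q [-0.89  0.32  0.61  1.65 -0.19  1.23 -0.17]
shift [0.0007 0.0018 0.0487] twist 0.4
0 0.16 [array([399., 247.]), array([406., 394.])]
0 0.21 [array([383., 211.]), array([390., 362.])]
-0.004 0.16 [array([412., 246.]), array([419., 393.])]
-0.004 0.21 [array([397., 210.]), array([404., 362.])]
0 0.16 [array([307., 261.]), array([488., 264.])]
0 0.21 [array([301., 149.]), array([487., 152.])]
-0.004 0.16 [array([308., 251.]), array([489., 254.])]
-0.004 0.21 [array([302., 139.]), array([487., 142.])]
```

View pics/side21.png

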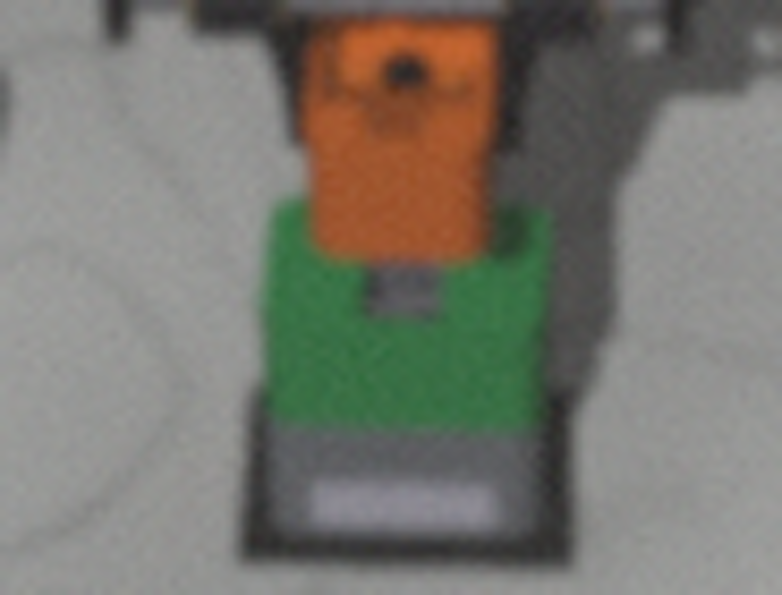

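View pics/top21.png

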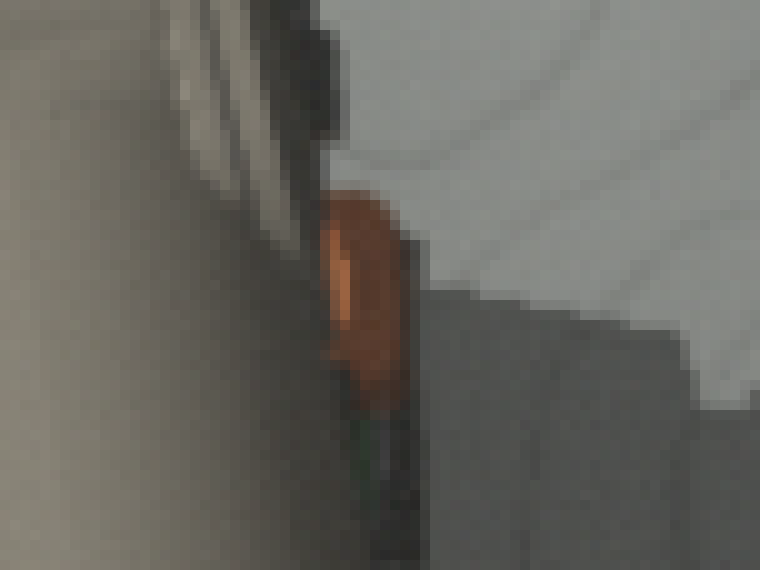

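apply_moves([
  {"x": 0.0025,"y": 0.0015,"z": 0.01,"twist": 0},
  {"x": 0,"y": 0,"z": 0.01,"twist": 0},
  {"x": 0,"y": 0,"z": 0.01,"twist": 0},
  {"x": 0,"y": 0,"z": 0.003,"twist": 0},
  {"x": 0,"y": 0,"z": 0.0,"twist": 0},
  {"x": 0,"y": 0,"z": 0,"twist": 0},
])

```text
clock: 26.87
tcp_pos: [0.5636, 0.1876, 0.1472]
tcp_rot: [0.681, 0.732, -0.0, -0.0]
contact_force: [0.1, 0.2, -0.7]
gripper_width: 0.642
```

```bash
python3 v.py side22 .564 .186 .1318 3.5
```

```text
t 26.87 tcp [0.5636 0.1876 0.1472] yaw 4.09 tilt 0.04 F [ 0.1  0.2 -0.7] T [-0.12  0.04  0.01] w 0.642 q [-0.88  0.36  0.59  1.68 -0.22  1.17 -0.16]
shift [-0.0016  0.0003  0.0154] twist 0.59
```

View pics/side22.png

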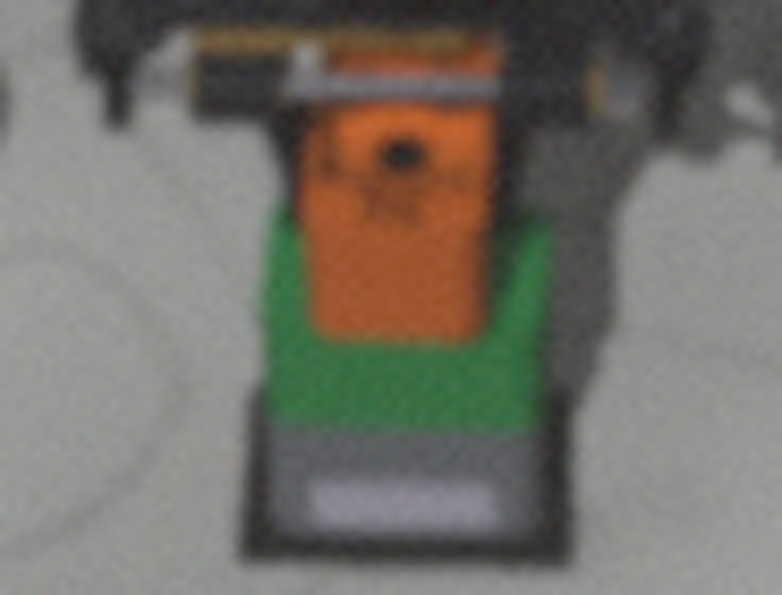

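```bash
python3 -c "
from h import *
g=optics.grab_frame('side')
ex=np.array([np.cos(np.radians(4)),np.sin(np.radians(4))]);ey=np.array([-ex[1],ex[0]])
S=lambda c,a,b,z:((proj(g,[[*(np.array(c)+a*ex+b*ey),z]])[0]-[217,220]+.5)*8.5).round(0)
print('sieve',[S((.5645,.185),a,.028,z) for z in(.06,.11) for a in(-.046,.046)])
print('hop',[S((.5636,.1866),a,.046,.1254) for a in(-.028,.028)])
print('slot',[S((.5645,.185),a,b,.11) for b in(.025,-.025) for a in(-.013,.013)])
print('base',[S((.5645,.185),a,.038,0) for a in(-.056,.056)])
"
```

```text
sieve [array([544., 431.]), array([262., 427.]), array([543., 330.]), array([255., 325.])]
hop [array([487., 344.]), array([308., 341.])]
slot [array([440., 321.]), array([359., 320.]), array([446., 206.]), array([367., 205.])]
base [array([573., 571.]), array([238., 566.])]
```

apply_moves([
  {"x": -0.0015,"y": 0,"z": 0,"twist": 0},
  {"x": 0,"y": 0,"z": 0.002,"twist": 0},
  {"x": 0,"y": 0,"z": 0.002,"twist": 0},
  {"x": 0,"y": 0,"z": 0,"twist": 0},
  {"x": 0,"y": 0,"z": 0,"twist": 0},
])

```text
clock: 27.38
tcp_pos: [0.5637, 0.1863, 0.1434]
tcp_rot: [0.681, 0.732, -0.0, -0.0]
contact_force: [0.0, -1.1, -2.6]
gripper_width: 0.641
```

Free. Continuing down.

apply_moves([
  {"x": 0,"y": 0,"z": 0.002,"twist": 0},
  {"x": 0,"y": 0,"z": 0.002,"twist": 0},
  {"x": 0,"y": 0,"z": 0,"twist": 0},
  {"x": 0,"y": 0,"z": 0,"twist": 0},
])

```text
clock: 27.72
tcp_pos: [0.5637, 0.1862, 0.1393]
tcp_rot: [0.681, 0.732, -0.0, -0.0]
contact_force: [0.5, 0.2, -1.9]
gripper_width: 0.64
```

```bash
python3 v.py side23 .564 .186 .1318 3.5
```

```text
t 27.72 tcp [0.5637 0.1862 0.1393] yaw 4.1 tilt 0.02 F [ 0.5  0.2 -1.9] T [-0.04  0.04  0.02] w 0.64 q [-0.87  0.37  0.59  1.69 -0.22  1.15 -0.15]
shift [-0.0002  0.0003  0.0075] twist 0.6
```

apply_moves([
  {"x": 0,"y": 0,"z": 0.003,"twist": 0},
  {"x": 0,"y": 0,"z": 0.003,"twist": 0},
  {"x": 0,"y": 0,"z": 0.0015,"twist": 0},
  {"x": 0,"y": 0,"z": 0,"twist": 0},
  {"x": 0,"y": 0,"z": 0,"twist": 0},
])

```text
clock: 28.18
tcp_pos: [0.5638, 0.1863, 0.1319]
tcp_rot: [0.681, 0.732, -0.0, -0.0]
contact_force: [-0.2, 0.1, -1.5]
gripper_width: 0.642
```

```bash
python3 v.py side24 .564 .186 .1318 3.5
```

```text
t 28.18 tcp [0.5638 0.1863 0.1319] yaw 4.1 tilt 0.01 F [-0.2  0.1 -1.5] T [-0.04  0.07 -0.  ] w 0.642 q [-0.87  0.37  0.59  1.7  -0.23  1.14 -0.15]
shift [-0.0003  0.0002  0.0001] twist 0.6
```

View pics/side24.png

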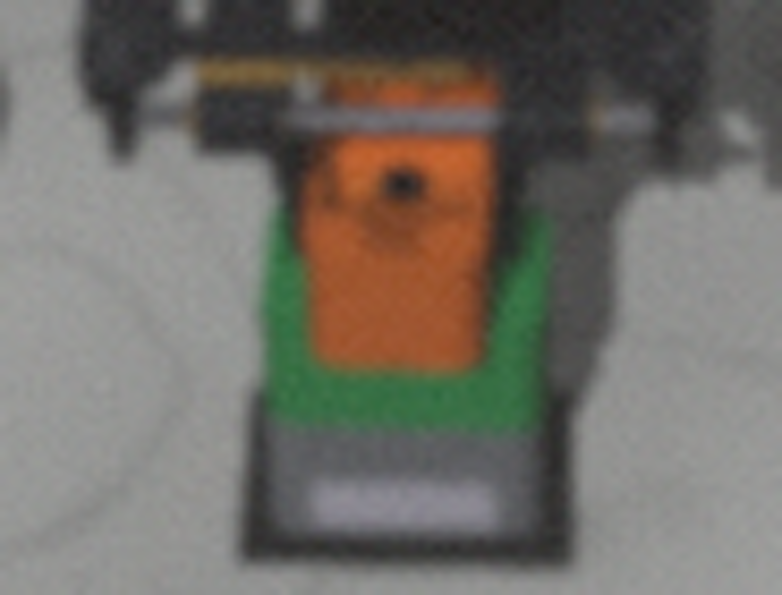

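apply_moves([
  {"x": 0,"y": 0,"z": 0.0015,"twist": 0},
  {"x": 0,"y": 0,"z": 0,"twist": 0},
  {"x": 0,"y": 0,"z": 0,"twist": 0},
])

```text
clock: 28.48
tcp_pos: [0.5639, 0.1863, 0.1317]
tcp_rot: [0.681, 0.732, 0.0, -0.0]
contact_force: [-4.6, -0.7, 10.7]
gripper_width: 0.645
```

apply_moves([
  {"x": 0,"y": 0,"z": 0,"twist": 0},
  {"x": 0,"y": 0,"z": 0,"twist": 0},
  {"x": -0.001,"y": 0,"z": 0,"twist": 0},
  {"x": 0,"y": 0,"z": 0,"twist": 0},
], jaw=80)

```text
clock: 28.82
tcp_pos: [0.5639, 0.1851, 0.1304]
tcp_rot: [0.681, 0.732, -0.0, 0.0]
contact_force: [-1.4, -0.3, 0.1]
gripper_width: 0.784
```

apply_moves([
  {"x": 0,"y": 0,"z": 0,"twist": 0},
  {"x": 0,"y": 0,"z": 0,"twist": 0},
  {"x": 0,"y": 0,"z": 0,"twist": 0},
  {"x": 0,"y": 0,"z": 0,"twist": 0},
  {"x": 0,"y": 0,"z": 0,"twist": 0},
], jaw=50, grip_force=20)

```text
clock: 29.23
tcp_pos: [0.5639, 0.1853, 0.1305]
tcp_rot: [0.681, 0.732, 0.0, -0.0]
contact_force: [-0.7, 0.3, -1.4]
gripper_width: 0.64
```

apply_moves([
  {"x": 0,"y": 0,"z": 0,"twist": 5},
  {"x": 0,"y": 0,"z": 0,"twist": 5},
  {"x": 0,"y": 0,"z": 0,"twist": 5},
  {"x": 0,"y": 0,"z": 0,"twist": 0},
])

```text
clock: 29.57
tcp_pos: [0.5638, 0.1853, 0.1305]
tcp_rot: [0.772, 0.635, -0.0, 0.0]
contact_force: [-0.3, 0.7, 0.7]
gripper_width: 0.643
```

```bash
python3 v.py side25 .564 .186 .1318 -86
```

```text
t 29.57 tcp [0.5638 0.1853 0.1305] yaw -11.13 tilt 0.01 F [-0.3  0.7  0.7] T [-0.04  0.01 -0.  ] w 0.643 q [-0.91  0.38  0.64  1.7  -0.25  1.14 -0.39]
shift [ 0.0007  0.0001 -0.0013] twist 74.87
```

View pics/side25.png

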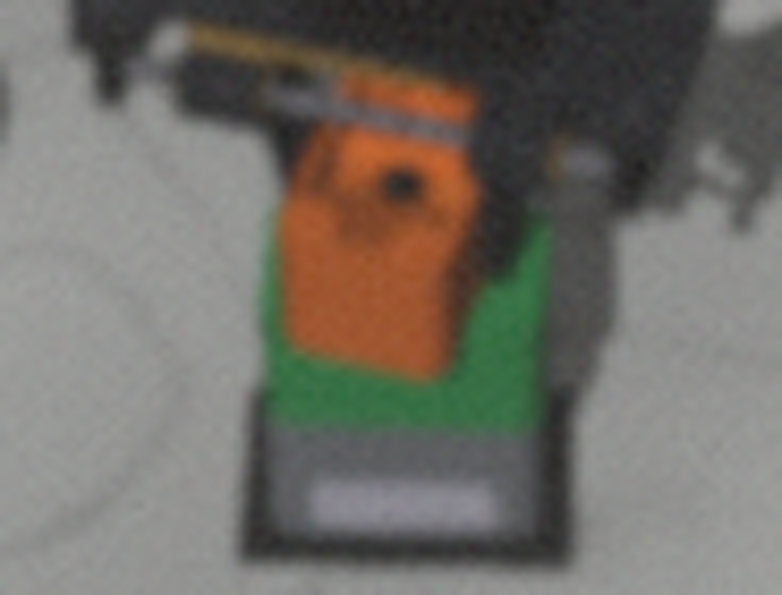

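The hopper is turning and the sieve stays in line. Continuing; sieve yaw is probably about -88 in tool terms.

apply_moves([
  {"x": 0,"y": 0,"z": 0,"twist": 6},
  {"x": 0,"y": 0,"z": 0,"twist": 6},
  {"x": 0,"y": 0,"z": 0,"twist": 6},
  {"x": 0,"y": 0,"z": 0,"twist": 6},
  {"x": 0,"y": 0,"z": 0,"twist": 6},
  {"x": 0,"y": 0,"z": 0,"twist": 6},
  {"x": 0,"y": 0,"z": 0,"twist": 0},
])

```text
clock: 30.2
tcp_pos: [0.5638, 0.1854, 0.1305]
tcp_rot: [0.93, 0.367, -0.0, 0.0]
contact_force: [0.6, -0.9, -0.1]
gripper_width: 0.643
```

apply_moves([
  {"x": 0,"y": 0,"z": 0,"twist": 6},
  {"x": 0,"y": 0,"z": 0,"twist": 6},
  {"x": 0,"y": 0,"z": 0,"twist": 6},
  {"x": 0,"y": 0,"z": 0,"twist": 6},
  {"x": 0,"y": 0,"z": 0,"twist": 6},
  {"x": 0,"y": 0,"z": 0,"twist": 4},
  {"x": 0,"y": 0,"z": 0,"twist": 3},
  {"x": 0,"y": 0,"z": 0,"twist": 2},
  {"x": 0,"y": 0,"z": 0,"twist": 0},
  {"x": 0,"y": 0,"z": 0,"twist": 0},
])

```text
clock: 31.03
tcp_pos: [0.5639, 0.1853, 0.1305]
tcp_rot: [0.999, 0.038, -0.0, -0.0]
contact_force: [-0.2, 0.1, -0.3]
gripper_width: 0.643
```

```bash
python3 v.py side26 .564 .186 .1318 -86
```

```text
t 31.03 tcp [0.5639 0.1853 0.1305] yaw -85.61 tilt 0.0 F [-0.2  0.1 -0.3] T [-0.02  0.12 -0.  ] w 0.643 q [-1.1   0.46  0.9   1.71 -0.39  1.16 -1.58]
shift [ 0.0002 -0.0007 -0.0013] twist 0.39
```

View pics/side26.png

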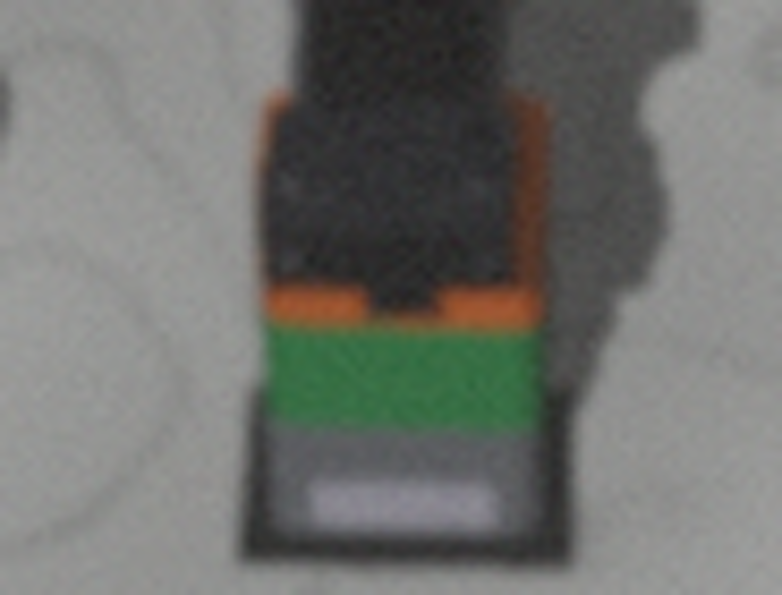

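apply_moves([
  {"x": 0,"y": 0,"z": 0,"twist": 1},
  {"x": 0,"y": 0,"z": 0,"twist": 1},
  {"x": 0,"y": 0,"z": 0,"twist": 1},
  {"x": 0,"y": 0,"z": 0,"twist": 0},
  {"x": 0,"y": 0,"z": 0,"twist": 0},
])

```text
clock: 31.5
tcp_pos: [0.5639, 0.1852, 0.1305]
tcp_rot: [1.0, 0.01, -0.0, 0.0]
contact_force: [-0.0, 0.0, -1.3]
gripper_width: 0.645
```

```bash
python3 v.py side27 .564 .186 .1318 -86
```

```text
t 31.5 tcp [0.5639 0.1852 0.1305] yaw -88.88 tilt 0.0 F [-0.   0.  -1.3] T [-0.03  0.13 -0.01] w 0.645 q [-1.1   0.46  0.91  1.71 -0.39  1.17 -1.63]
shift [ 0.0002 -0.0008 -0.0013] twist -2.88
```

apply_moves([
  {"x": 0,"y": 0,"z": 0,"twist": 0},
  {"x": 0,"y": 0,"z": 0,"twist": 0},
  {"x": 0,"y": 0,"z": 0,"twist": 0},
  {"x": 0,"y": 0,"z": 0,"twist": 0},
  {"x": 0,"y": 0,"z": -0.02,"twist": 0},
  {"x": 0,"y": 0,"z": -0.03,"twist": 0},
  {"x": 0,"y": 0,"z": -0.03,"twist": 0},
  {"x": 0,"y": 0,"z": -0.03,"twist": 0},
  {"x": -0.03,"y": 0,"z": 0,"twist": 0},
  {"x": -0.03,"y": 0,"z": 0,"twist": 0},
  {"x": -0.03,"y": 0,"z": 0,"twist": 0},
  {"x": 0,"y": 0,"z": 0,"twist": 0},
], jaw=100)

```text
clock: 32.55
tcp_pos: [0.47, 0.1841, 0.2408]
tcp_rot: [1.0, 0.011, -0.002, -0.003]
contact_force: [0.1, 0.6, 0.3]
gripper_width: 1.003
```

```bash
python3 v.py side28 .564 .186 .1318 -86; python3 -c "
from h import *
f=optics.grab_frame('top')
a=f['image'][165:240,190:290]; cv2.imwrite('pics/top28.png',cv2.resize(a,(800,600),interpolation=cv2.INTER_CUBIC))"
```

```text
t 32.55 tcp [0.47   0.1841 0.2408] yaw -88.75 tilt 0.39 F [0.1 0.6 0.3] T [-0.06  0.15  0.05] w 1.003 q [-1.44  0.05  1.03  1.8  -0.05  1.32 -1.95]
shift [0.0944 0.0008 0.1087] twist -2.75
```

View pics/side28.png

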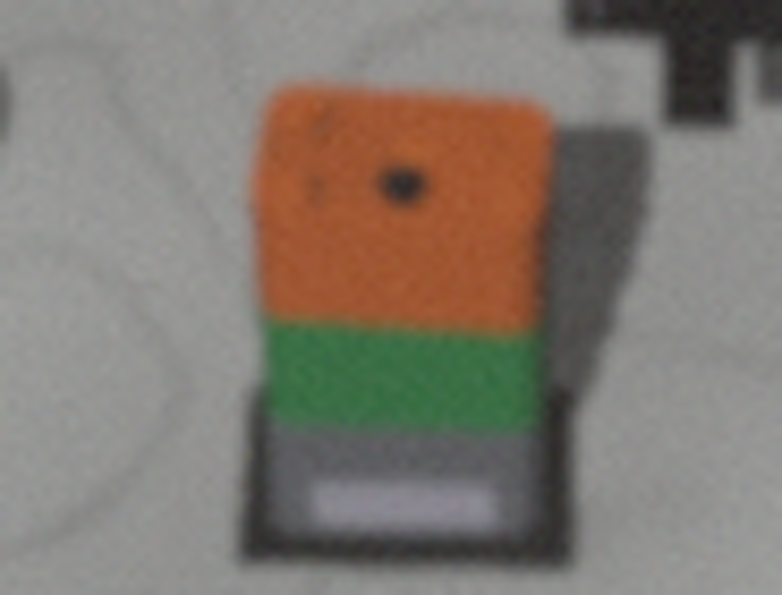

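View pics/top28.png

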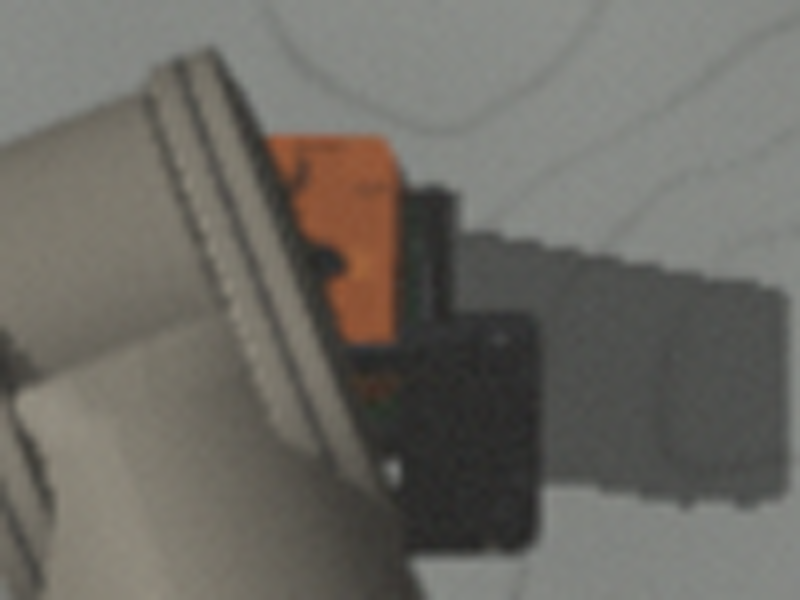

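```bash
python3 -c "
from h import *
f=optics.grab_frame('side');cv2.imwrite('pics/s29.png',f['image'])"
```

```text
(no output)
```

View pics/s29.png

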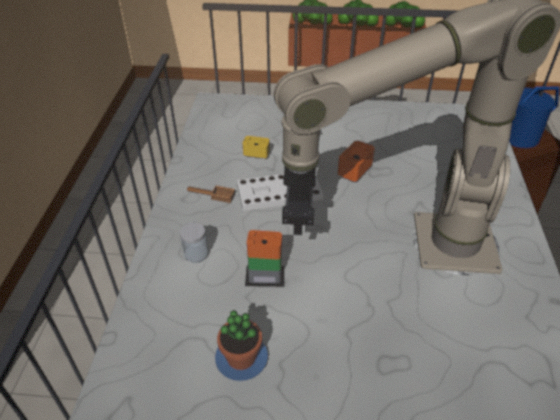

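The tower stands at (265,258) with the gripper clear. Scoop, jar and pot are where they were; the mister is hidden behind the arm, and the gripper never went near it.

```bash
python3 -c "
from rig import ticket
print(ticket.hand_in())"
```

```text
the job is handed in; nothing more can be done
None
```

I assembled the tower and handed it in at about 33 s on the robot's clock. No verdict came back.

**What I did:** I set the green sieve crosswise on the base, dropped its key through the slot and turned it about 90° clockwise. I did the same with the small orange hopper on top of the sieve, leaving the yellow hopper and the larger orange one alone.

**What went wrong on the way:** On the first try the sieve's key caught the end of the slot (about 16 N), which tipped the block roughly 10° in the grip. I levelled it against the base's top edge and re-inserted it. It then went in without resistance, and I regripped it at its centre before turning.

**Last checks:**
- **Seating:** the final side view shows base, sieve and hopper seated, centred to about 1–2 mm and standing free with the gripper clear.
- **Alignment:** the hopper sits about 2–3° clockwise of the sieve, inside the 8° limit.
- **Stops:** I felt a stop for the sieve. For the hopper I stopped at the in-line angle without feeling one.
- **Camera disagreement:** the two cameras differed by about 2 mm on the base position; I allowed for this.
- **Bystanders:** the scoop, jar and pot are unmoved. The arm hid the mister in the last picture, so I couldn't check it, but nothing went near it.

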